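Pin a towing pole to its bracket and lock the pin with a spring cotter

TASK

The towing pole's eye sits in its bracket, but the pin is not right in. Push the pin fully home by its knob, then take the large spring cotter from the wooden block and push its straight leg down through the cross hole near the pin's other end until the bow snaps round the pin; feel for the hole and never force anything harder than a firm thumb push (about 30 N). Leave the cotter seated upright and square to the pin, and do not disturb the smaller cotters, the tin or the bearing.

Things in the scene. Friction and masses are not known exactly. Their poses are not given: they have to be found in the camera images.
- bracket: Fixed steel towing bracket: base plate 130 x 120 x 10 mm; two upright lugs, 44 mm wide, tops 97 mm above the bench, outer faces at y = +29 and -29 mm; the grey pole's eye between them, its 40 mm pole running off along +x. Origin on the bench midway between the lugs; z up, y along the pin. The pin's axis is at x = 0, 75 mm above the bench; its knob is on the +y side, its cross hole on the -y side.
- pin_line (a point): Fixed point on the pin's axis, bracket's y = -68 mm, z = 75 mm, axes as the bracket. With the pin home, its cross hole's middle lies 0 to 14 mm from here towards +y, as an unknown number of shims is in the boss. Greased pin 22 mm thick: crown 11 mm above here. Hole 6.2 mm square, upright, right through, 0.6 mm bevel on top; 13 mm from the pin's free end, 128 mm from its knob's end face.
- boss (a point): Fixed point on the pin's axis (75 mm above the bench) in the mouth of the 50 mm round boss on the +y lug, bracket's y = +49 mm; axes as the bracket. Out of it stands the pin's round knob, 28 mm across, to be pushed towards -y. Knob's end face: 11 to 25 mm beyond this point when home (unknown shims inside the boss), plus what the pin stands out.
- pin (a joint): How far the pin stands out of its seat towards the bracket's +y, in m: 0 home against the shims and rubber washer in the boss; 0.012 to 0.026 at the start. It slides with about 5 N of friction and then stops firmly (the rubber gives under 1 mm).
- cotter_coil (a point): Centre of the double coil, the head of the large spring cotter (R clip of bare 5 mm steel wire, 56 g): 24 mm across, 10 mm thick along its y, flat on both sides: the place to grip. z points up the leg to the head. Straight leg's axis at x = -9.5 mm, its end at z = -82 mm. It starts upright, 89 mm above the bench, leg and bow 38 mm deep in a pocket of the block.
- cotter_seat (a point): Point on the large cotter's straight leg, 46 mm below the coil's centre, where the pin's axis comes to lie when it is seated. The sprung bow leg, on the +x side, curves round a 22 mm pin here; it ends flared 26 mm below. Pushed down over the pin, it is forced open about 5 mm against 5 to 15 N, then snaps in. It may go in either way round. Axes as cotter_coil.
- cotter_tip (a point): Middle of the blunt lower end of the large cotter's straight leg, 82 mm below the coil's centre; the leg is round, 5 mm thick, 4.6 mm at the very end. Axes as cotter_coil.
- block: Fixed wooden block 150 x 46 x 45 mm with three pockets in a row along its x, 48 mm apart, in which cotters stand upright in any order, their coils' axes along its y. Origin: under its middle. The large cotter's coil centre stands 89 mm above the bench, the two small ones' about 64 mm.
- cotter_b: A smaller spring cotter (3.5 mm wire, coil 17 mm across) standing in the block; to be left alone. Origin near its coil's centre.
- cotter_c: Another smaller spring cotter, the same as cotter_b; to be left alone. Origin near its coil's centre.
- tin: Round tin 66 mm across, 70 mm high, loose on the bench; to be left alone. Origin: centre of its underside.
- bearing: Loose steel bearing ring 62 mm across, 18 mm high, on the bench; to be left alone. Origin: centre of its underside.
Things that resemble listed ones, but are neither listed nor needed, are in the scene too. What is shaped like the part that bears cotter_coil but blue or purple is not meant.

How it is judged:
On the way, in this order (a step that is already met when the one before it is completed fails the run):
1. the pin is pushed home against its washer (value of joint pin below 0.002 m), for 0.2 s.
2. the large cotter's straight leg has entered the cross hole, the pin still home (value of joint pin below 0.003 m and z of cotter_tip in the frame of pin_line below 0.003 m and x of cotter_tip in the frame of pin_line between -0.0045 and 0.0045 m and y of cotter_tip in the frame of pin_line between -0.005 and 0.019 m), for 0.02 s.
At the end, for the whole second after the job is handed in: Pin home within 3 mm; large cotter's leg through the cross hole (its end within 6 mm across and from -5 to 19 mm along y of pin_line), bow snapped on (coil centre 41 to 50 mm above the pin's axis), upright within 0.2 rad, square to the pin within 0.3 rad; released (value of joint pin below 0.003 m and z of cotter_coil in the frame of pin_line between 0.041 and 0.05 m and x of cotter_tip in the frame of pin_line between -0.006 and 0.006 m and y of cotter_tip in the frame of pin_line between -0.005 and 0.019 m and angle between cotter_coil's own z axis and vertical below 0.2 rad and angle between the y axis of cotter_coil and the y axis of pin_line, either way round below 0.3 rad); the robot touches nothing.
It fails at once if the cotter is forced against the pin or bracket with more than 30 N (contact force between cotter and bracket above 30 N).
It fails at once if the robot bears on the pin or bracket with more than 30 N (contact force between any of the arm, the fingers and bracket above 30 N).
It fails at once if a smaller cotter, the tin or the bearing is disturbed (distance of any of cotter_b, cotter_c, tin, bearing from where it was at the start of the episode above 0.02 m).
It also fails if it takes over 67 s, if anything falls off the work surface, if the arm or the gripper's body presses on something with over 40 N, if the wrist force passes 120 N, or if a joint passes its speed limit or range.

ROBOT

A 7-joint arm with a two-finger parallel gripper is mounted at the origin on the work surface. World frame = base frame: x ahead of the robot, y to its left, z up, the work surface at z = 0. Lengths are in m, angles in rad, forces in N, time in s.
With the tool pointing down it reaches from about 0.425 to 0.875 m from the base axis. Payload 8.4 kg.
Tool frame: the origin (TCP) lies at the very end of the fingers, on their centre line; the grasp point (between the pads) lies hold_point_z behind it (hold_point_z is the distance from the TCP to the grasp point, in m); z points along the fingers, x is the direction in which the jaws open and shut, and the axes are right-handed (so a half turn about z gives the same grasp; the last joint's range is limited). The gripper opens to 87 mm and grips with 3 to 60 N. Pads are 19 mm wide; open, the fingers measure 117 mm over their backs; the gripper's body (75 mm by 190 mm) begins 51 mm behind the grasp point.
Start: joints at [-1.349, 0.333, 0.04, 1.465, -0.013, 1.343, -0.059], TCP at [0.205, 0.617, 0.223] pointing down, gripper open.
Joint ranges: [-2.58, 2.58], [-0.38, 2.09], [-1.3, 1.39], [0.25, 2.4], [-1.5, 4.64], [0.08, 2.09], [-2.65, 2.65]. Speed limits (rad/s): [2.22, 2.22, 2.79, 2.79, 3.14, 3.14, 3.14].

INTERFACE

Orientations are given as a 3x3 rotation matrix whose columns are the frame's x, y, z axes.
In Python, from workcell import state, capture, finish_job, hold_point_z gives the robot as it stands.
- The arm moves only by the tool servo_tool, never from a script. Its arguments are lists of equal length, an entry for each row: "gripper": the finger opening in mm, from 0 to 87; "offset": the shift along the world's x, y, z in units of 30 mm (1.0 is 30 mm), a list of three; "roll": the turn about the world's z in degrees. In form: {"gripper": [gripper, ...], "offset": [[dx, dy, dz], ...], "roll": [roll, ...]}. A call has 1 to 12 rows; each row is the pose to reach, as a shift and turn from the pose commanded when the call began; what a row does not reach only later rows make up. A row lasts 1/12 s, in which the tool goes at most 41.7 mm and 7.16 degrees, less where a joint would pass 70% of its speed; a pose out of reach is approached as far as the arm can. A call with a gripper value outside its range is refused whole. The fingers move at their own pace and stop on an object; "grip_force" is the grip in N (left out, the last holds). Time passes only in rows, so rows that repeat a pose let the fingers close. It gives the time, the measured TCP pose, the force and the opening at its end, in the units of the state.
- state(): the state, without advancing time (a new reading comes with each control period).
- capture(name): name is "side" or "top" or "wrist"; returns a dict with "pixels" (480x640x3 uint8, red, green, blue), "mtx" (3x3 intrinsics, pixels), "R" (3x3) and "t" (3): a world point X has camera coordinates R X + t. Camera axes: x right, y down, z forward; pixel columns grow to the right and rows downward; lengths in m; the calibration is good to about 2 mm. A picture is of the moment at which its call begins. There is no depth.
- finish_job(): hands the job in, once; it reports no verdict.
The state is a dict: "time_s": time; "joint_positions": joint angles; "qvel": joint speeds; "effort": joint torques, N m; "ee_pos": TCP position; "orientation": TCP orientation; "ft_force": force on the tool from outside, world axes, zero at the start; "ft_torque": the same for the moment, N m; "width": finger opening in m.
Only numpy, scipy, OpenCV 4.12 (cv2) and the standard library are available. Lean on these libraries where they do the work, as an engineer would, in place of code of your own. Each camera call takes 0.05 s, during which the arm holds its last target.

## Working session

There is one attempt and no reset: what is moved stays moved. The work goes in short steps, Python scripts to look and compute and a tool call to move; the robot and the scene stay as the last step left them, time stands still between calls to the robot, and variables do not carry over. Pictures are saved under pics/ and viewed, and the job is handed in when it is done.

Besides the shell and the picture viewer there is one more tool, called after "Request:" as name(argument=value, ...) on one line, values as JSON. servo_tool: Moves the arm, as the interface text tells. Its arguments: {"type":"object","properties":{"gripper":{"type":"array","items":{"type":"number"}},"offset":{"type":"array","items":{"type":"array","items":{"type":"number"}}},"roll":{"type":"array","items":{"type":"number"}},"grip_force":{"type":"number"}},"required":["gripper","offset","roll"]}

```bash
mkdir -p pics; ls; python3 - <<'E'
from workcell import *
import cv2,json
print(state()); print(hold_point_z)
for n in ["side","top","wrist"]:
    c=capture(n); cv2.imwrite(f"pics/{n}0.png",c["pixels"][:,:,::-1]); print(n,c["mtx"].tolist(),c["R"].tolist(),c["t"].tolist())
E
```

```text
pics
{'time_s': 0.0, 'joint_positions': array([-1.349202  ,  0.33391961,  0.03986669,  1.46625142, -0.01343195,
        1.34330536, -0.05851222]), 'qvel': array([-0.00069458, -0.00014582, -0.00041395,  0.00183641,  0.00050616,
        0.00109614,  0.00072409]), 'effort': array([ 6.62579514e-04, -6.56388474e+01,  1.33572489e+00, -4.03779960e+01,
       -5.96300885e-02,  4.53017419e-02,  2.14851439e-04]), 'ee_pos': array([0.20482448, 0.61639582, 0.22166325]), 'orientation': array([[ 3.15348304e-01,  9.48975899e-01, -4.36681727e-04],
       [ 9.48974623e-01, -3.15348597e-01, -1.55783456e-03],
       [-1.61605442e-03,  7.68606078e-05, -9.99998691e-01]]), 'ft_force': array([-0.29808004, -0.93676336,  0.87384484]), 'ft_torque': array([-0.02392113, -0.00123994, -0.0178737 ]), 'width': 0.08737166213008865}
0.0187
side [[451.08115757055634, 0.0, 316.71088637228513], [0.0, 451.08115757055634, 240.5077597827203], [0.0, 0.0, 1.0]] [[0.7907423420194402, -0.6121467777956422, 0.001694394293948378], [-0.3073387100717447, -0.3993964118346998, -0.8637276327089477], [0.5294048222570763, 0.6824652581985252, -0.503956055150619]] [-0.4593078465689206, 0.24258238260247808, 0.4433313638148707]
top [[479.8817125119182, 0.0, 318.57705513816154], [0.0, 479.8817125119182, 241.06991854707064], [0.0, 0.0, 1.0]] [[-0.006323785678019549, -0.9999627643634584, 0.00587193505490371], [-0.9984616538920094, 0.005990607583485539, -0.05512203123991334], [0.055084802277323, -0.006211481898163946, -0.9984623588552032]] [-0.003470697697192661, 0.5869953195961554, 0.926024863147011]
wrist [[361.03970006974237, 0.0, 315.2020099924986], [0.0, 361.03970006974237, 237.50429661637878], [0.0, 0.0, 1.0]] [[0.3158884284097434, 0.948794857657351, -0.0016789519921117356], [0.9174255170659338, -0.3049922034080368, 0.25555855786221815], [0.24196057826251047, -0.08226830460924849, -0.9667921206875827]] [-0.6496221918448979, -0.031336429286848606, 0.3906626060020342]
```

View pics/side0.png

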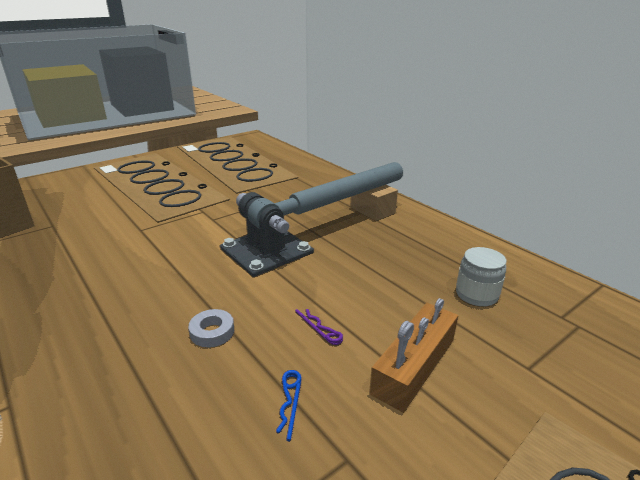

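View pics/top0.png

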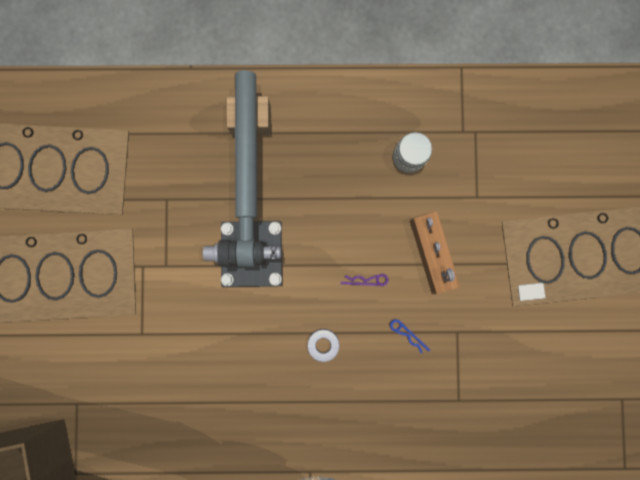

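View pics/wrist0.png

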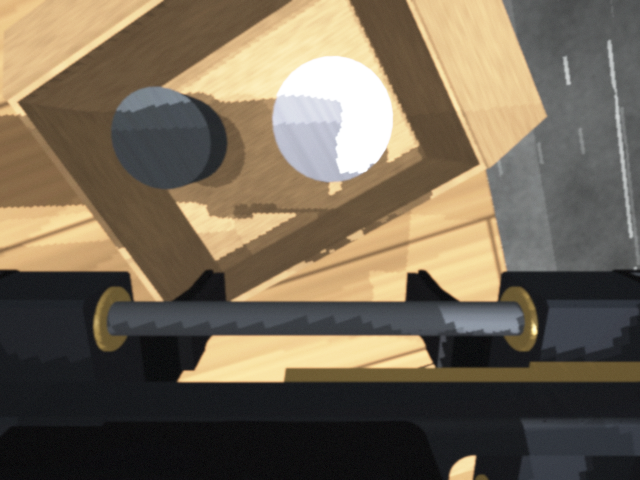

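```bash
cat > h.py <<'E'
from workcell import *
import cv2,numpy as np
def crop(n,out,u0,v0,u1,v1,s):
    c=capture(n); p=c["pixels"][v0:v1,u0:u1,::-1]
    p=cv2.resize(p,None,fx=s,fy=s,interpolation=cv2.INTER_CUBIC); cv2.imwrite("pics/"+out,p); return c
def ray(c,u,v):
    R,t=np.array(c["R"]),np.array(c["t"]); d=R.T@np.linalg.inv(c["mtx"])@[u,v,1]; o=-R.T@t; return o,d
def atz(c,u,v,z):
    o,d=ray(c,u,v); return o+d*(z-o[2])/d[2]
def proj(c,X):
    p=np.array(c["mtx"])@(np.array(c["R"])@np.array(X)+c["t"]); return p[:2]/p[2]
E
python3 - <<'E'
from h import *
crop("top","t1.png",190,200,300,300,7)
crop("top","t2.png",395,195,475,305,5)
crop("side","s1.png",210,170,330,280,6)
c=crop("side","s2.png",350,280,480,410,6)
E
```

```text
(no output)
```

View pics/t1.png

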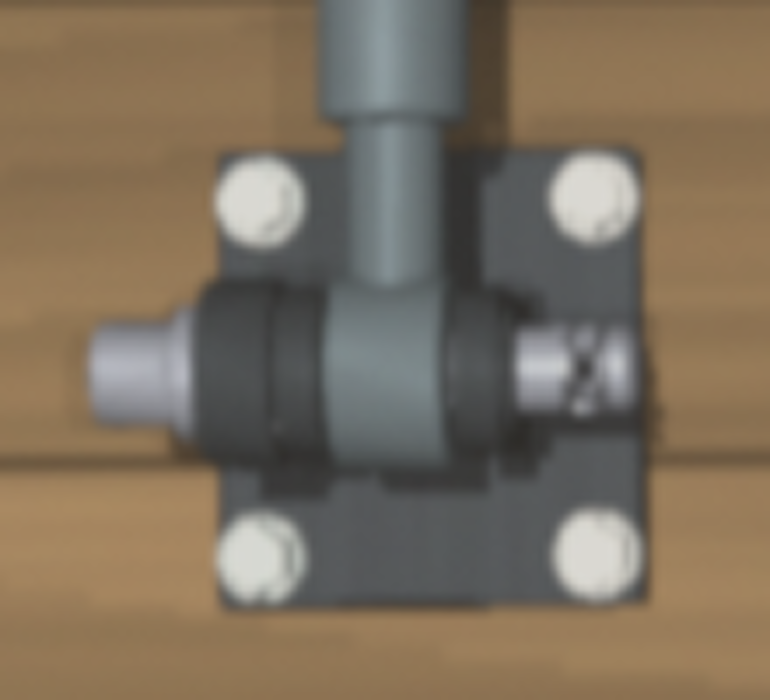

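View pics/t2.png

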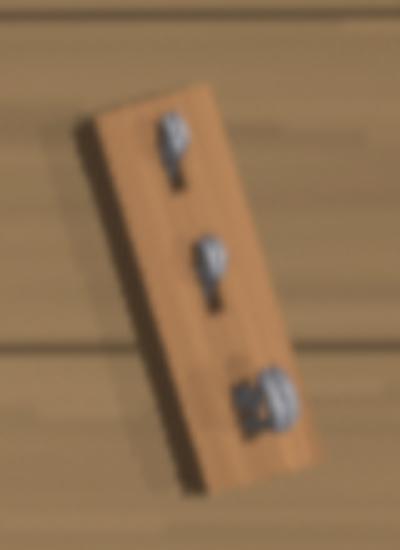

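View pics/s1.png

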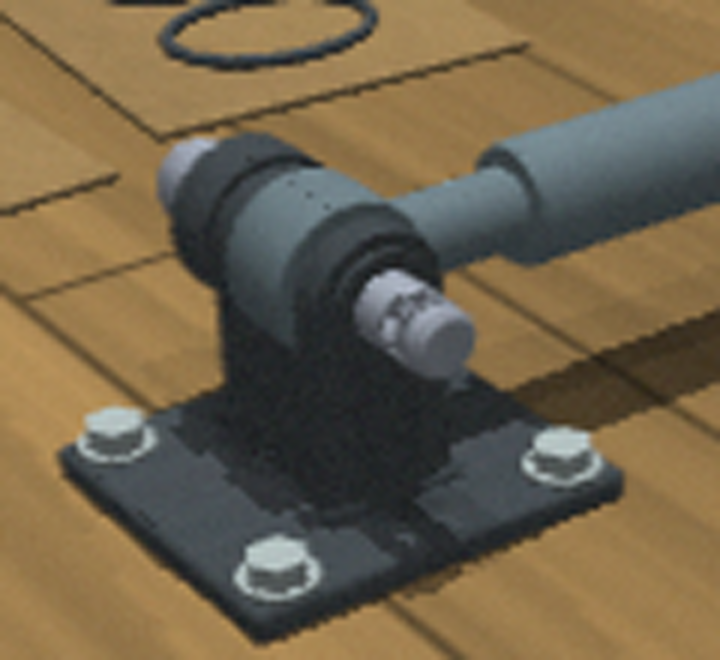

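View pics/s2.png

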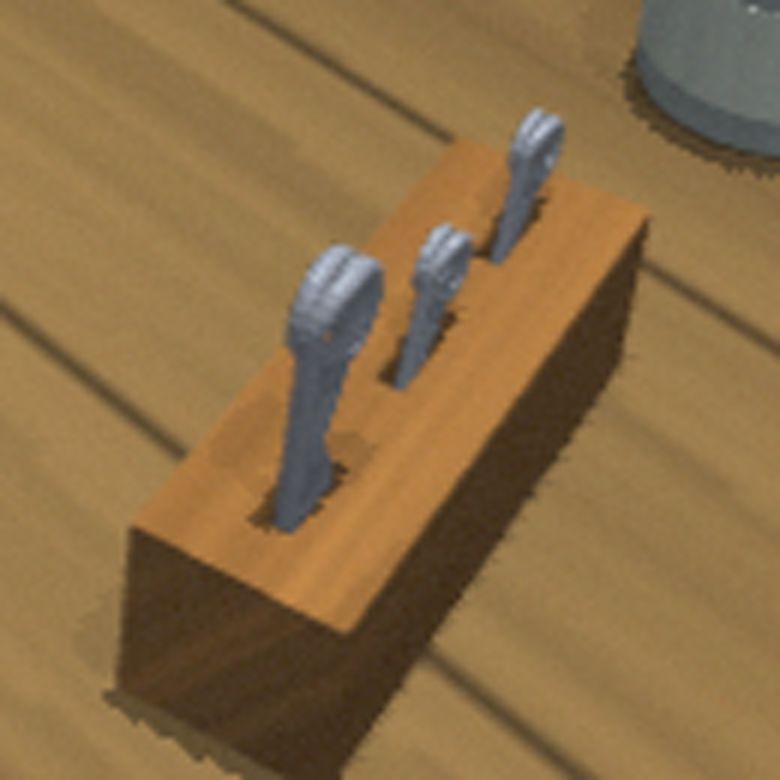

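```bash
python3 - <<'E'
from h import *
np.set_printoptions(precision=4,suppress=True)
T=capture("top");S=capture("side")
f1=lambda U,V,s,u,v:(u+(U+.5)/s-.5,v+(V+.5)/s-.5)
print("cam",-np.array(S["R"]).T@S["t"],-np.array(T["R"]).T@T["t"])
P=[atz(T,*f1(U,V,7,190,200),.010) for U,V in [(219,152),(638,148),(647,602),(223,606)]]
for p in P: print("plate",p)
print("c",np.mean(P,0), np.linalg.norm(P[0]-P[1]),np.linalg.norm(P[1]-P[2]))
for U,V in [(90,371),(180,371),(575,368),(635,367),(583,372),(195,371)]: print(U,atz(T,*f1(U,V,7,190,200),.075))
B=[atz(T,*f1(U,V,5,395,195),.045) for U,V in [(93,118),(207,82),(318,460),(203,495)]]
for p in B: print("block",p)
print(np.mean(B,0),np.linalg.norm(B[0]-B[1]),np.linalg.norm(B[1]-B[2]))
for a,b in [(1,2),(0,3)]:
    d=B[a]-B[b]; print("yaw",np.degrees(np.arctan2(d[1],d[0])))
print("coil",atz(T,*f1(281,399,5,395,195),.095))
def tri(a,b):
    o1,d1=ray(T,*a);o2,d2=ray(S,*b)
    s=np.linalg.lstsq(np.array([d1,-d2]).T,o2-o1,rcond=None)[0]; return o1+d1*s[0],o2+d2*s[1]
print("coil tri",tri(f1(279,399,5,395,195),f1(337,300,6,350,280)))
print("coil side z.089",atz(S,*f1(337,300,6,350,280),.089))
print("pin end side center", atz(S,*f1(443,346,6,210,170),.075))
for U,V in [(72,456),(265,640),(622,480)]: print("plate S",atz(S,*f1(U,V,6,210,170),.010))
E
```

```text
cam [ 0.203  -0.4868  0.4337] [ 0.5351 -0.0012  0.957 ]
plate [0.6277 0.186  0.01  ]
plate [0.6281 0.0676 0.01  ]
plate [0.5001 0.0653 0.01  ]
plate [0.4998 0.1842 0.01  ]
c [0.5639 0.1258 0.01  ] 0.11837727591374965 0.12800273852073685
90 [0.5639 0.2066 0.075 ]
180 [0.5637 0.1831 0.075 ]
575 [0.5639 0.0795 0.075 ]
635 [0.564  0.0638 0.075 ]
583 [0.5628 0.0774 0.075 ]
195 [0.5637 0.1791 0.075 ]
block [ 0.628 -0.188  0.045]
block [ 0.6416 -0.2319  0.045 ]
block [ 0.4973 -0.2712  0.045 ]
block [ 0.4844 -0.2272  0.045 ]
[ 0.5628 -0.2296  0.045 ] 0.045950647758457856 0.1495851610502148
yaw 15.235477926806885
yaw 15.283940000222605
coil [ 0.5213 -0.2436  0.095 ]
coil tri (array([ 0.5212, -0.2436,  0.0924]), array([ 0.5197, -0.2421,  0.092 ]))
coil side z.089 [ 0.5225 -0.24    0.089 ]
pin end side center [0.5628 0.0672 0.075 ]
plate S [0.4991 0.1784 0.01  ]
plate S [0.4951 0.058  0.01  ]
plate S [0.6234 0.0651 0.01  ]
```

Request:
servo_tool(gripper=[0,0,0,0,0,0,0,0,0,0,0,0], offset=[[11.97,-12.2,0],[11.97,-12.2,0],[11.97,-12.2,0],[11.97,-12.2,0],[11.97,-12.2,0],[11.97,-12.2,0],[11.97,-12.2,0],[11.97,-12.2,0],[11.97,-12.2,0],[11.97,-12.2,0],[11.97,-12.2,0],[11.97,-12.2,0]], roll=[19,19,19,19,19,19,19,19,19,19,19,19], grip_force=20)

```text
time_s: 1.45
ee_pos: [0.5561, 0.2585, 0.2229]
orientation: [[-0.011, 1.0, 0.001], [1.0, 0.011, 0.0], [0.0, 0.001, -1.0]]
ft_force: [0.5, 1.1, 1.1]
width: 0.0148
```

Request:
servo_tool(gripper=[0,0,0], offset=[[0,0,0],[0,0,0],[0,0,0]], roll=[0,0,0])

```text
time_s: 1.7
ee_pos: [0.5546, 0.2605, 0.2224]
orientation: [[-0.011, 1.0, -0.001], [1.0, 0.011, 0.0], [0.0, -0.001, -1.0]]
ft_force: [0.3, 0.4, 0.1]
width: 0.0019
```

```bash
python3 - <<'E'
from h import *
c=crop("wrist","w1.png",0,0,640,480,1)
print(-np.array(c["R"]).T@c["t"]); print(state()["ee_pos"],state()["width"],state()["ft_force"])
crop("top","t3.png",180,180,300,300,6)
E
```

```text
[0.48567912 0.26007206 0.38530378]
[0.55411628 0.26141282 0.22244774] 0.00092236455196147 [-0.40766699  0.19807784  0.4269681 ]
```

View pics/w1.png

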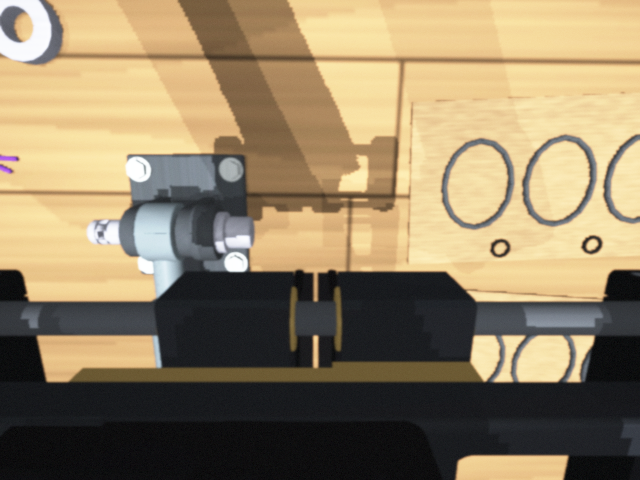

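View pics/t3.png

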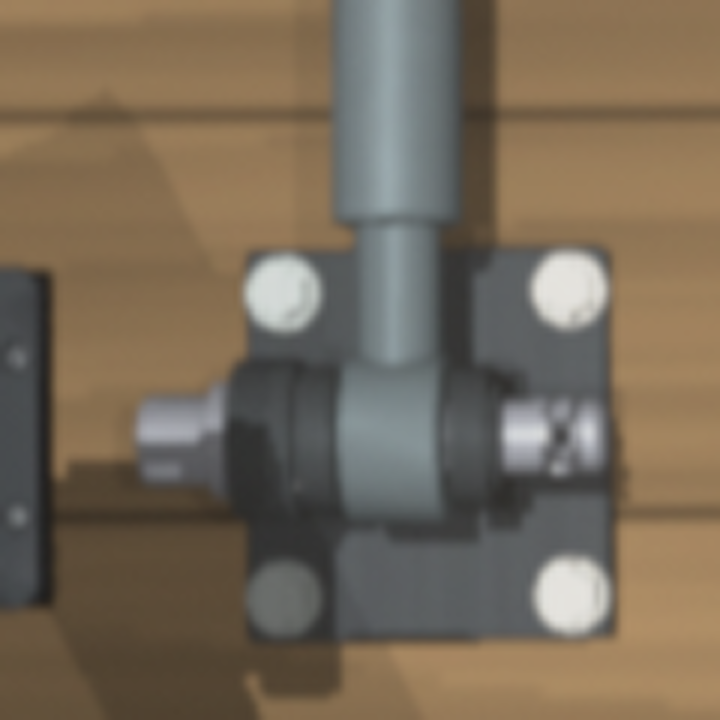

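```bash
python3 - <<'E'
from h import *
np.set_printoptions(precision=4,suppress=True)
c=crop("wrist","w2.png",70,140,270,280,4)
for u,v,z in [(253,231,.089),(235,232,.075),(103,232,.075),(90,232,.075),(127,155,.01),(245,155,.01)]: print(u,v,atz(c,u,v,z))
E
```

```text
253 231 [0.5581 0.2095 0.089 ]
235 232 [0.5626 0.1911 0.075 ]
103 232 [0.5641 0.0743 0.075 ]
90 232 [0.5642 0.0628 0.075 ]
127 155 [0.4998 0.0705 0.01  ]
245 155 [0.4983 0.1902 0.01  ]
```

View pics/w2.png

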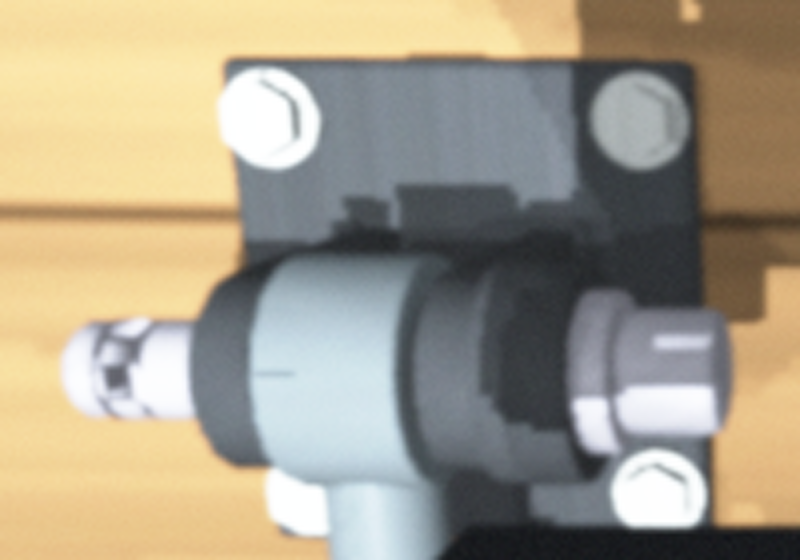

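Request:
servo_tool(gripper=[0,0,0,0,0,0,0,0], offset=[[0.33,0,-1.3],[0.33,0,-2.6],[0.33,0,-3.9],[0.33,0,-5.2],[0.33,-0.3,-5.3],[0.33,-0.5,-5.3],[0.33,-0.5,-5.3],[0.33,-0.5,-5.3]], roll=[0,0,0,0,0,0,0,0])

```text
time_s: 2.52
ee_pos: [0.5666, 0.2453, 0.0668]
orientation: [[-0.01, 1.0, 0.004], [1.0, 0.01, 0.002], [0.002, 0.004, -1.0]]
ft_force: [-0.1, -0.2, 0.4]
width: 0.0005
```

```bash
python3 - <<'E'
from h import *
s=state();print(s["ee_pos"],s["ft_force"])
crop("top","t4.png",180,200,300,300,6)
crop("side","s4.png",210,170,330,280,6)
E
```

```text
[0.56664074 0.24533965 0.06676625] [-0.10370762 -0.1833646   0.39342211]
```

View pics/t4.png

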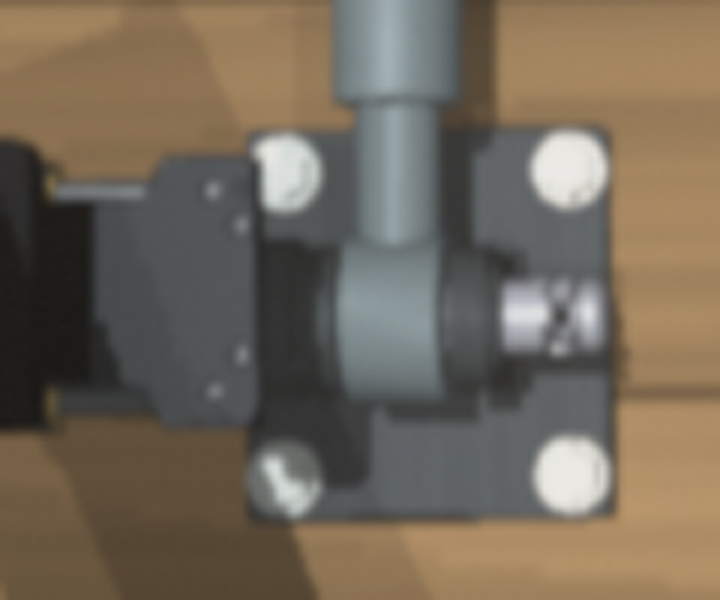

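View pics/s4.png

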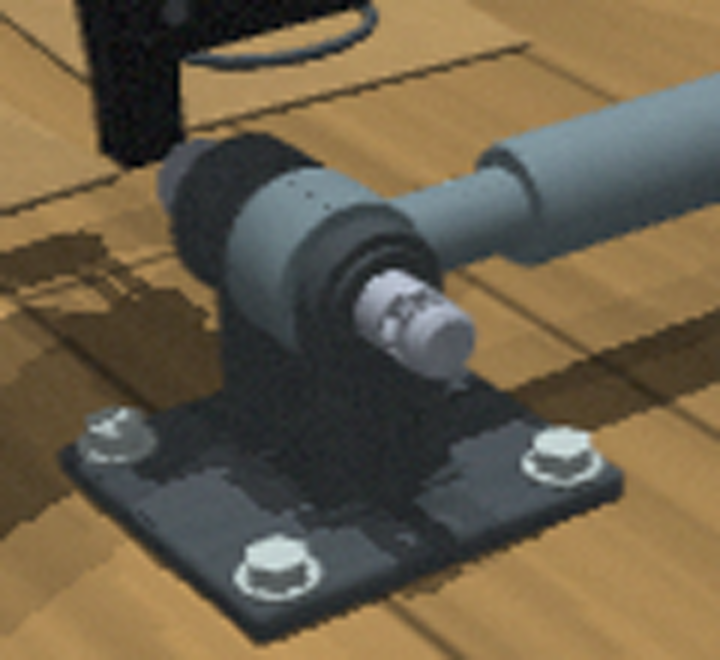

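Request:
servo_tool(gripper=[0,0,0,0,0], offset=[[0,-0.2,-0.1],[0,-0.4,-0.1],[0,-0.6,-0.1],[0,-0.6,-0.1],[0,-0.6,-0.1]], roll=[0,0,0,0,0])

```text
time_s: 3.03
ee_pos: [0.565, 0.2264, 0.0607]
orientation: [[-0.01, 1.0, 0.0], [1.0, 0.01, -0.0], [-0.0, 0.0, -1.0]]
ft_force: [0.5, 0.3, 1.0]
width: 0.0005
```

Request:
servo_tool(gripper=[0,0,0,0,0,0], offset=[[0,-0.04,0],[0,-0.08,0],[0,-0.12,0],[0,-0.16,0],[0,-0.2,0],[0,-0.2,0]], roll=[0,0,0,0,0,0])

```text
time_s: 3.53
ee_pos: [0.5648, 0.2208, 0.0605]
orientation: [[-0.01, 1.0, -0.0], [1.0, 0.01, -0.0], [-0.0, -0.0, -1.0]]
ft_force: [-0.3, 1.1, -0.6]
width: 0.0006
```

Request:
servo_tool(gripper=[0,0,0,0,0,0], offset=[[0,-0.04,0],[0,-0.08,0],[0,-0.12,0],[0,-0.16,0],[0,-0.2,0],[0,-0.2,0]], roll=[0,0,0,0,0,0])

```text
time_s: 4.03
ee_pos: [0.5648, 0.2159, 0.0607]
orientation: [[-0.011, 1.0, 0.0], [1.0, 0.011, 0.001], [0.001, 0.0, -1.0]]
ft_force: [0.2, 3.0, -0.1]
width: 0.0003
```

Request:
servo_tool(gripper=[0,0,0,0], offset=[[0,-0.04,0],[0,-0.08,0],[0,-0.12,0],[0,-0.12,0]], roll=[0,0,0,0])

```text
time_s: 4.37
ee_pos: [0.5648, 0.2124, 0.0607]
orientation: [[-0.011, 1.0, 0.0], [1.0, 0.011, 0.001], [0.001, 0.0, -1.0]]
ft_force: [0.3, 5.0, -0.8]
width: 0.0001
```

Request:
servo_tool(gripper=[0,0,0,0,0,0], offset=[[0,-0.04,0],[0,-0.08,0],[0,-0.12,0],[0,-0.16,0],[0,-0.2,0],[0,-0.2,0]], roll=[0,0,0,0,0,0])

```text
time_s: 4.87
ee_pos: [0.5648, 0.206, 0.0607]
orientation: [[-0.011, 1.0, 0.0], [1.0, 0.011, 0.001], [0.001, 0.0, -1.0]]
ft_force: [-0.3, 5.0, 0.3]
width: 0.0006
```

Request:
servo_tool(gripper=[0,0,0], offset=[[0,-0.03,0],[0,-0.06,0],[0,-0.06,0]], roll=[0,0,0])

```text
time_s: 5.12
ee_pos: [0.5649, 0.2042, 0.0607]
orientation: [[-0.011, 1.0, 0.0], [1.0, 0.011, 0.0], [0.0, 0.0, -1.0]]
ft_force: [-0.3, 4.9, 0.5]
width: 0.0005
```

Request:
servo_tool(gripper=[0,0,0], offset=[[0,-0.03,0],[0,-0.06,0],[0,-0.06,0]], roll=[0,0,0])

```text
time_s: 5.37
ee_pos: [0.5649, 0.2027, 0.0607]
orientation: [[-0.011, 1.0, 0.0], [1.0, 0.011, 0.001], [0.001, 0.0, -1.0]]
ft_force: [0.1, 6.7, 0.7]
width: 0.0006
```

Request:
servo_tool(gripper=[0,0,0], offset=[[0,-0.02,0],[0,-0.04,0],[0,-0.04,0]], roll=[0,0,0])

```text
time_s: 5.62
ee_pos: [0.5648, 0.2026, 0.0608]
orientation: [[-0.012, 1.0, 0.001], [1.0, 0.012, 0.002], [0.002, 0.001, -1.0]]
ft_force: [0.7, 8.2, -0.8]
width: 0.0007
```

Request:
servo_tool(gripper=[0,0,0], offset=[[0,-0.02,0],[0,-0.04,0],[0,-0.04,0]], roll=[0,0,0])

```text
time_s: 5.87
ee_pos: [0.5648, 0.2025, 0.0609]
orientation: [[-0.013, 1.0, 0.001], [1.0, 0.013, 0.003], [0.003, 0.001, -1.0]]
ft_force: [0.7, 11.8, -0.8]
width: 0.0004
```

Request:
servo_tool(gripper=[0,0,0,0], offset=[[0,-0.03,0],[0,-0.05,0],[0,-0.06,0],[0,-0.06,0]], roll=[0,0,0,0])

```text
time_s: 6.2
ee_pos: [0.5648, 0.2023, 0.0611]
orientation: [[-0.014, 1.0, 0.001], [1.0, 0.014, 0.005], [0.005, 0.001, -1.0]]
ft_force: [0.6, 15.5, -1.7]
width: 0.0004
```

Request:
servo_tool(gripper=[0,0,0,0,0,0,0], offset=[[0,0.1,0],[0,0.3,0],[0,0.8,0],[0,1.0,1.0],[0,1.0,2.0],[0,1.0,3.0],[0,1.0,4.0]], roll=[0,0,0,0,0,0,0])

```text
time_s: 6.78
ee_pos: [0.5645, 0.2279, 0.1816]
orientation: [[-0.011, 1.0, -0.001], [1.0, 0.011, -0.001], [-0.001, -0.001, -1.0]]
ft_force: [0.8, 0.3, 0.4]
width: 0.0004
```

```bash
python3 - <<'E'
from h import *
np.set_printoptions(precision=4,suppress=True)
print(state()["ee_pos"])
crop("top","t5.png",190,200,300,300,7)
crop("side","s5.png",210,170,330,280,6)
E
```

```text
[0.5645 0.2279 0.1816]
```

View pics/t5.png

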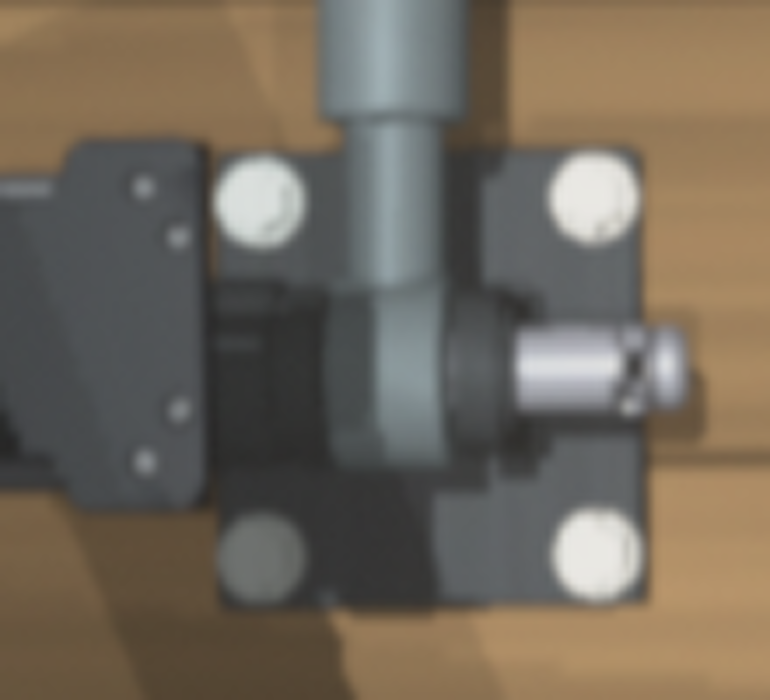

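View pics/s5.png

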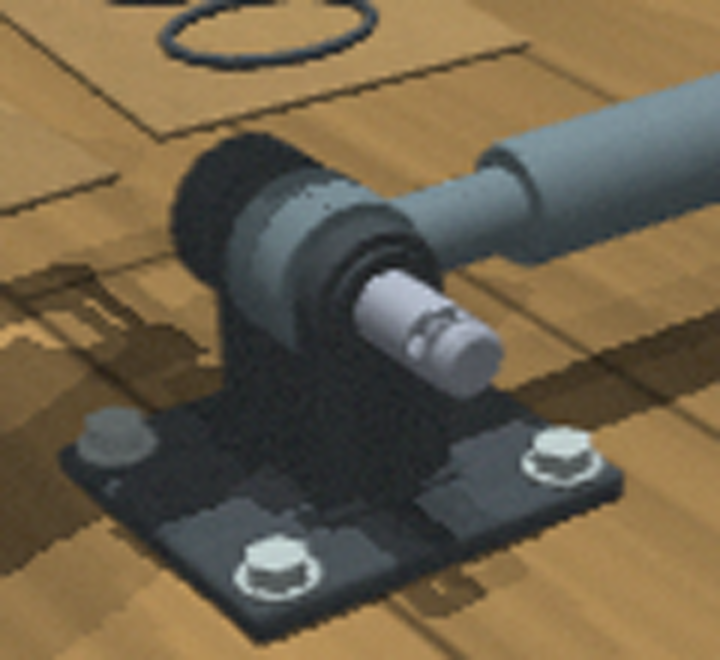

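Request:
servo_tool(gripper=[40,40,40,40,40,40,40,40,40,40,40,40], offset=[[-1.45,-15.7,0],[-1.45,-15.7,0],[-1.45,-15.7,0],[-1.45,-15.7,0],[-1.45,-15.7,0],[-1.45,-15.7,0],[-1.45,-15.7,0],[-1.45,-15.7,0],[-1.45,-15.7,0],[-1.45,-15.7,0],[-1.45,-15.7,0],[-1.45,-15.7,0]], roll=[14.6,14.6,14.6,14.6,14.6,14.6,14.6,14.6,14.6,14.6,14.6,14.6])

```text
time_s: 7.88
ee_pos: [0.519, -0.25, 0.1804]
orientation: [[-0.256, 0.967, -0.001], [0.967, 0.256, -0.003], [-0.003, -0.002, -1.0]]
ft_force: [-1.1, 0.0, 0.7]
width: 0.0398
```

```bash
python3 - <<'E'
from h import *
np.set_printoptions(precision=4,suppress=True)
print(state()["ee_pos"],state()["orientation"][:,0])
T=crop("top","t6.png",190,200,300,300,7)
c=crop("wrist","w6.png",0,0,640,480,1)
f=lambda U,V,s,u,v:(u+(U+.5)/s-.5,v+(V+.5)/s-.5)
print("hole",atz(T,*f(633,366,7,190,200),.086),"pin x",atz(T,*f(560,367,7,190,200),.075),"end",atz(T,*f(687,367,7,190,200),.086))
E
```

```text
[ 0.519  -0.25    0.1804] [-0.2558  0.9667 -0.0029]
hole [0.5639 0.0635 0.086 ] pin x [0.5641 0.0834 0.075 ] end [0.5636 0.0495 0.086 ]
```

View pics/w6.png

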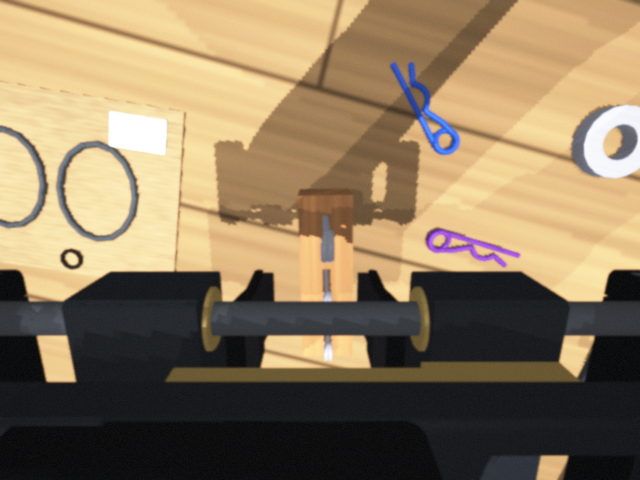

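View pics/t6.png

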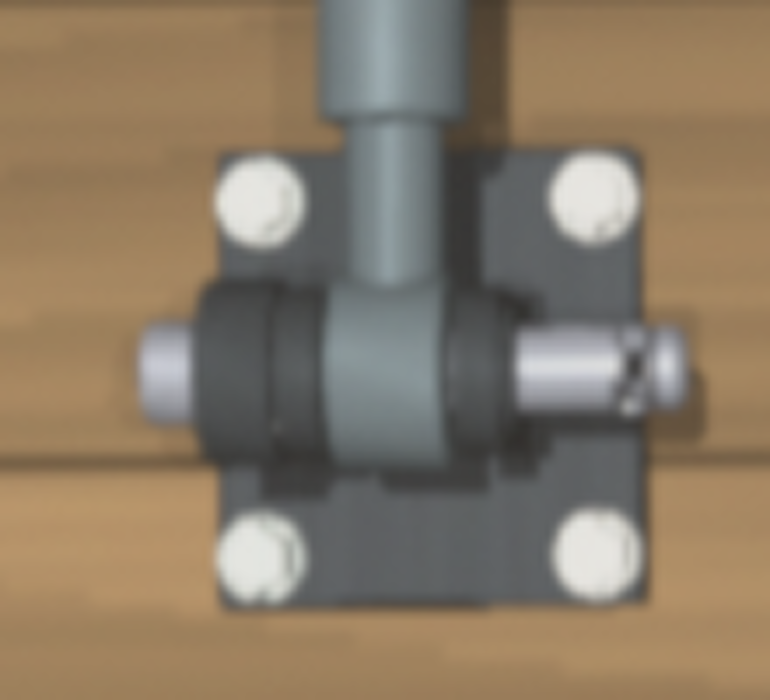

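```bash
python3 - <<'E'
from h import *
np.set_printoptions(precision=4,suppress=True)
c=crop("wrist","w7.png",280,180,380,280,6)
T=crop("top","t7.png",395,195,475,305,5)
s=state();p=s["ee_pos"];print(p)
for z in (.089,.101): print(proj(c,[p[0],p[1],z]),proj(T,[p[0],p[1],z]))
np.save("wc.npy",c["mtx"]); np.savez("wc.npz",R=c["R"],t=c["t"],mtx=c["mtx"])
E
```

```text
[ 0.5212 -0.2429  0.1799]
[320.9908 243.7879] [449.5016 274.4013]
[321.2242 248.4286] [451.375  274.4971]
```

View pics/w7.png

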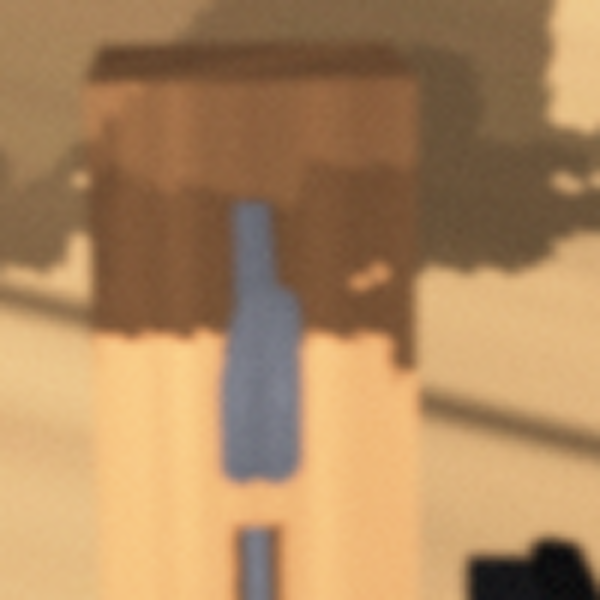

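View pics/t7.png

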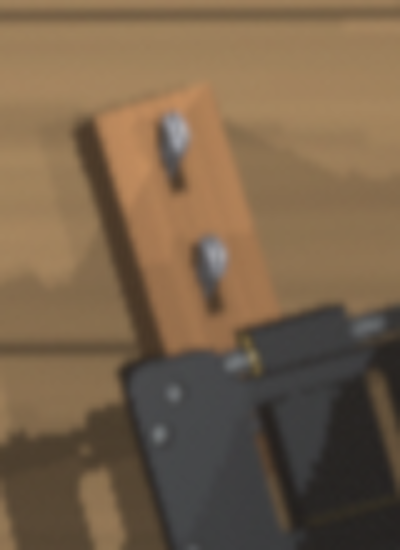

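Request:
servo_tool(gripper=[40,40,40,40,40,40], offset=[[0,0.03,-1.2],[0,0.03,-2.4],[0,0.03,-3.2],[0,0.03,-3.65],[0,0.03,-3.65],[0,0.03,-3.65]], roll=[0,0,0,0,0,0])

```text
time_s: 8.58
ee_pos: [0.5214, -0.2406, 0.0706]
orientation: [[-0.265, 0.964, -0.002], [0.964, 0.265, 0.001], [0.001, -0.001, -1.0]]
ft_force: [0.0, -0.3, 0.1]
width: 0.04
```

```bash
python3 - <<'E'
from h import *
s=state();print(s["ee_pos"],s["ft_force"])
c=crop("wrist","w8.png",220,160,420,310,4)
crop("side","s8.png",330,260,490,420,5)
E
```

```text
[ 0.52141715 -0.24062852  0.07061426] [ 0.03280711 -0.25019839  0.10786724]
```

View pics/w8.png

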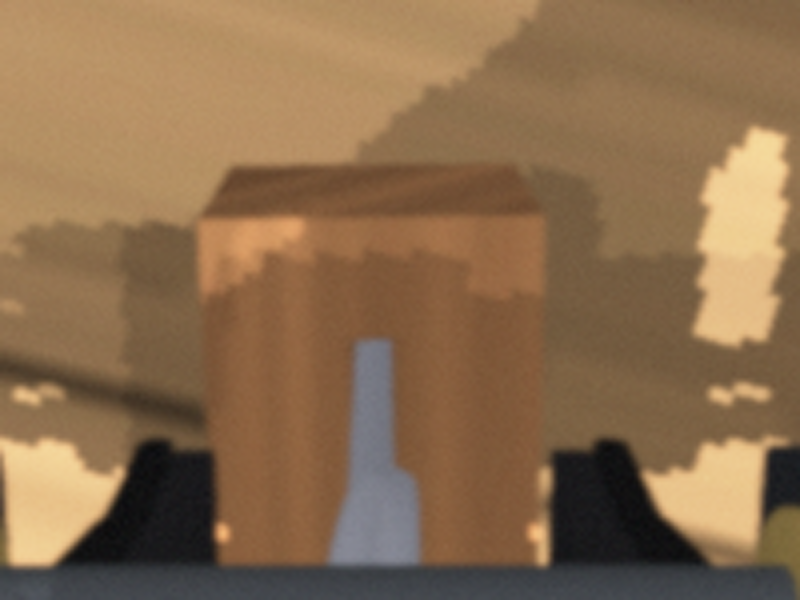

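View pics/s8.png

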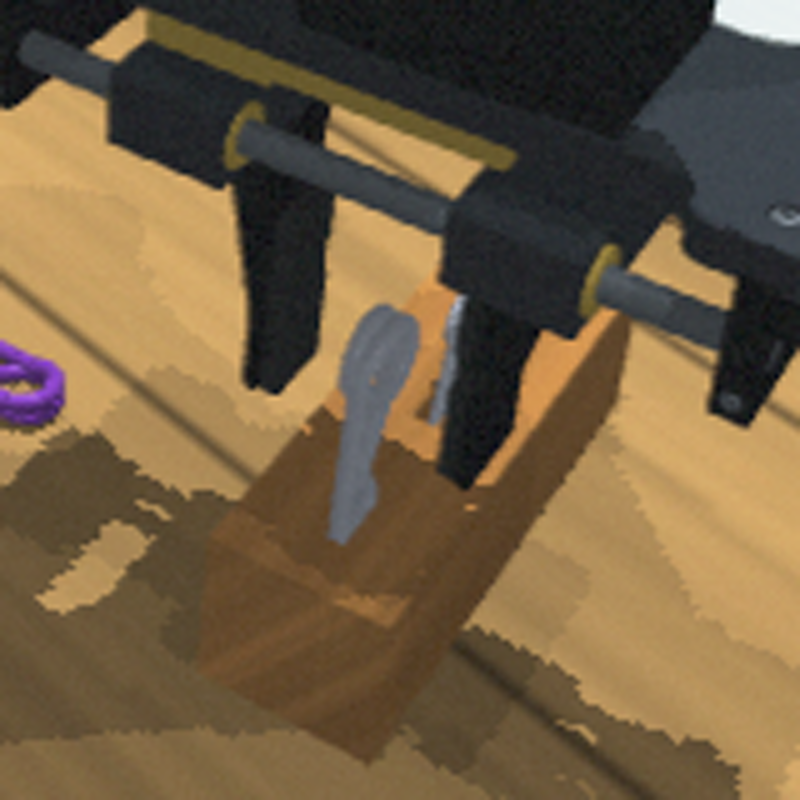

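```bash
python3 - <<'E'
from h import *
s=state();p=s["ee_pos"]
S=capture("side");a=np.radians(15.25)
for k in (-.01,0,.01):
  q=p+np.array([np.cos(a)*k,np.sin(a)*k,.0187]); print(k,(proj(S,q)-[330,260])*5)
q=p+s["orientation"][:,0]*.02; print((proj(S,q)-[330,260])*5)
q=p-s["orientation"][:,0]*.02; print((proj(S,q)-[330,260])*5)
E
```

```text
-0.01 [364.43737316 369.58277923]
0 [385.26082428 345.45873451]
0.01 [405.5271235  321.98015231]
[300.05996522 371.86336179]
[456.9061055  444.93252875]
```

Request:
servo_tool(gripper=[20,14,8,5,5,5,5,5], offset=[[0,0,0],[0,0,0],[0,0,0],[0,0,0],[0,0,0],[0,0,0],[0,0,0],[0,0,0]], roll=[0,0,0,0,0,0,0,0], grip_force=50)

```text
time_s: 9.4
ee_pos: [0.5213, -0.2424, 0.0711]
orientation: [[-0.262, 0.965, 0.0], [0.965, 0.262, -0.0], [-0.0, 0.0, -1.0]]
ft_force: [-0.7, -0.8, 1.6]
width: 0.0096
```

Request:
servo_tool(gripper=[5,5,5,5,5,5], offset=[[0,0,0.3],[0,0,1.0],[0,0,2.0],[0,0,3.0],[0,0,3.8],[0,0,3.8]], roll=[0,0,0,0,0,0])

```text
time_s: 9.9
ee_pos: [0.5235, -0.2438, 0.1909]
orientation: [[-0.262, 0.965, 0.007], [0.965, 0.262, -0.002], [-0.004, 0.007, -1.0]]
ft_force: [1.4, -1.1, -0.5]
width: 0.0095
```

```bash
python3 - <<'E'
from h import *
s=state();print(s["ee_pos"],s["ft_force"],s["width"])
c=crop("wrist","w9.png",220,100,420,310,2.8)
crop("side","s9.png",330,160,490,320,5)
E
```

```text
[ 0.52350446 -0.24375227  0.1908532 ] [ 1.40537136 -1.06998578 -0.51931435] 0.0095152217272005
```

View pics/w9.png

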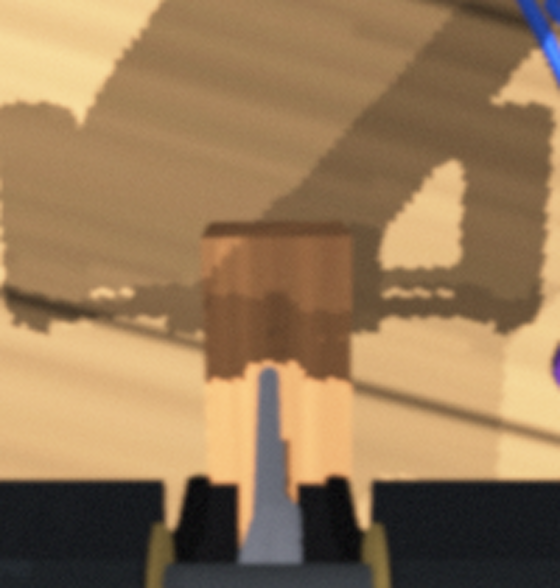

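View pics/s9.png

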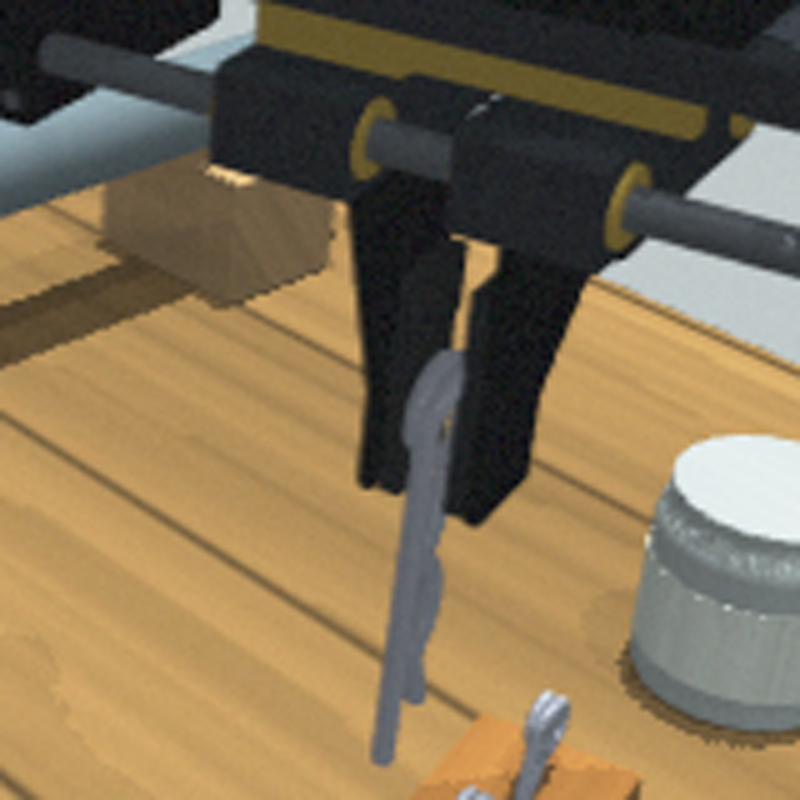

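```bash
python3 - <<'E'
from h import *
np.set_printoptions(precision=4,suppress=True)
s=state();p=s["ee_pos"];print(p)
S=capture("side");W=capture("wrist")
y=s["orientation"][:,0];x=s["orientation"][:,1];h=p+[0,0,.0187]
tip=h-.0095*x-[0,0,.082];top=h-.0095*x-[0,0,.02]
for n,X in (("tip",tip),("up",top),("coil",h)): print(n,X,(proj(S,X)-[330,160])*5,(proj(W,X)-[220,100])*2.8)
for k in (x,y): print("d tip 5mm",(proj(S,tip+.005*k)-proj(S,tip))*5,(proj(W,tip+.005*k)-proj(W,tip))*2.8)
crop("side","s10.png",390,220,430,320,8) 
E
```

```text
[ 0.5217 -0.2426  0.1862]
tip [ 0.5126 -0.2451  0.1229] [380.5948 759.1877] [263.868  387.4805]
up [ 0.5126 -0.2451  0.1849] [411.8649 517.8388] [262.9187 480.9521]
coil [ 0.5217 -0.2426  0.2049] [444.4187 413.1426] [262.5486 584.0803]
d tip 5mm [ 10.7429 -11.8087] [ 0.0254 20.8783]
d tip 5mm [-20.8232  -8.9231] [21.7146 -0.015 ]
```

View pics/s10.png

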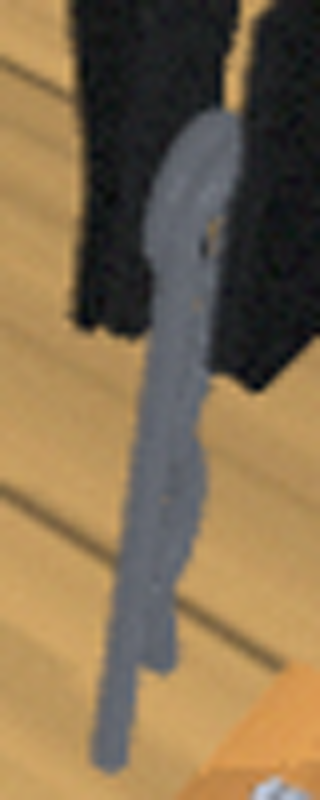

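Request:
servo_tool(gripper=[5,5,5,5,5,5,5,5,5,5,5,5], offset=[[1.88,10.2,0],[1.88,10.2,0],[1.88,10.2,0],[1.88,10.2,0],[1.88,10.2,0],[1.88,10.2,0],[1.88,10.2,0],[1.88,10.2,0],[1.88,10.2,-0.6],[1.88,10.2,-0.6],[1.88,10.2,-0.6],[1.88,10.2,-0.6]], roll=[-14.8,-14.8,-14.8,-14.8,-14.8,-14.8,-14.8,-14.8,-14.8,-14.8,-14.8,-14.8])

```text
time_s: 11.15
ee_pos: [0.5774, 0.0621, 0.1669]
orientation: [[-0.005, 1.0, -0.001], [1.0, 0.005, -0.001], [-0.001, -0.001, -1.0]]
ft_force: [-0.2, -0.4, 0.4]
width: 0.0095
```

```bash
python3 - <<'E'
from h import *
s=state();print(s["ee_pos"],s["ft_force"],s["width"],s["orientation"][:,0])
c=crop("wrist","w11.png",240,150,390,310,5)
s=state();print(s["ee_pos"])
crop("side","s11.png",230,120,330,240,6)
s=state();print(s["ee_pos"])
E
```

```text
[0.57744076 0.06207501 0.16692887] [-0.20610591 -0.35224042  0.37829167] 0.009482502176984216 [-5.30568205e-03  9.99985497e-01 -9.25295407e-04]
[0.5777388  0.06201    0.16737249]
[0.57795386 0.06216796 0.16764858]
```

View pics/w11.png

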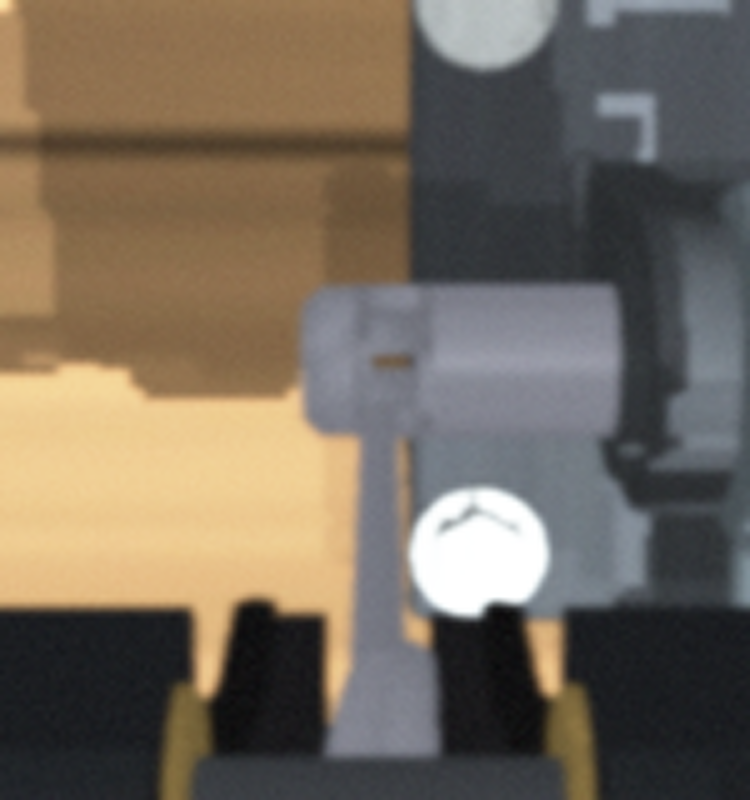

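View pics/s11.png

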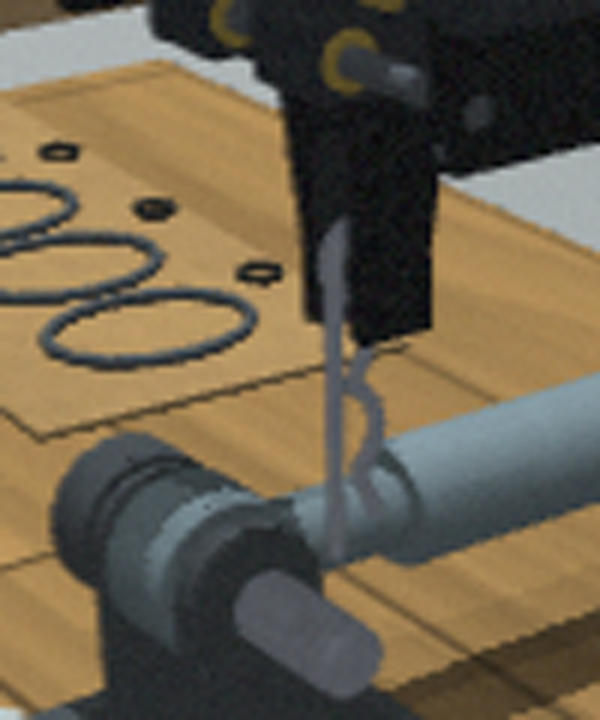

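```bash
python3 - <<'E'
from h import *
for n,b,o in (("wrist",(295,200,335,260),"w12.png"),("side",(262,195,302,240),"s12.png")):
    c=capture(n);u0,v0,u1,v1=b
    p=c["pixels"][v0:v1,u0:u1,::-1]
    p=cv2.resize(p,None,fx=13,fy=13,interpolation=cv2.INTER_CUBIC)
    l=cv2.cvtColor(p,cv2.COLOR_BGR2GRAY); l=cv2.createCLAHE(4,(4,4)).apply(l); cv2.imwrite("pics/"+o,l)
print(state()["ee_pos"])
E
```

```text
[0.57800482 0.06265325 0.16772565]
```

View pics/w12.png

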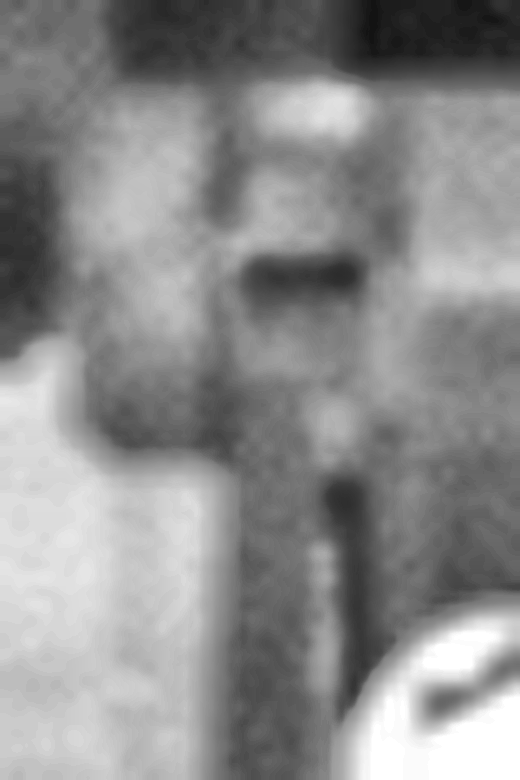

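View pics/s12.png

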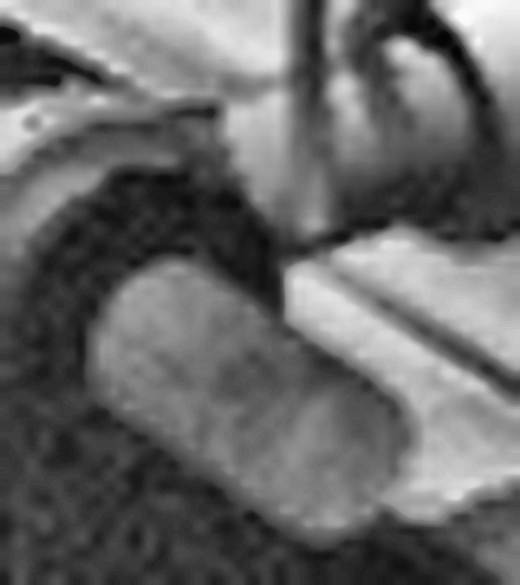

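```bash
python3 - <<'E'
from h import *
np.set_printoptions(precision=4,suppress=True)
W=capture("wrist");S=capture("side");s=state();p=s["ee_pos"];print(p)
zt=p[2]+.0187-.082;print("tip z",zt)
print("wrist hole",[atz(W,318.3,220.9,z) for z in(.075,.086)])
print("wrist leg at V", [atz(W,315.96,242.3,z) for z in (.11,.12,.13)])
print("side tip",[atz(S,u,v,zt) for u,v in ((286.1,212.5),(285.5,213))])
print("side hole top",[atz(S,u,v,.0855) for u,v in ((281.9,224.1),(280.8,223.8))])
print("side pin end center", atz(S,210+470/6,170+362/6,.075))
for X in ([.564,.0635,zt],[.564,.0635,.086]): print(proj(W,X),proj(S,X))
E
```

```text
[0.5779 0.0631 0.1675]
tip z 0.10424776064174408
wrist hole [array([0.5641, 0.0651, 0.075 ]), array([0.5617, 0.065 , 0.086 ])]
wrist leg at V [array([0.5704, 0.0633, 0.11  ]), array([0.5676, 0.0633, 0.12  ]), array([0.5648, 0.0633, 0.13  ])]
side tip [array([0.565 , 0.0609, 0.1042]), array([0.5632, 0.06  , 0.1042])]
side hole top [array([0.5563, 0.0615, 0.0855]), array([0.5555, 0.0634, 0.0855])]
side pin end center [0.5633 0.0536 0.075 ]
[316.2488 230.3354] [284.6835 212.0903]
[316.1776 224.1015] [285.0617 222.0253]
```

Request:
servo_tool(gripper=[5,5,5,5,5,5], offset=[[0,0.06,-0.2],[0,0.06,-0.35],[0,0.06,-0.45],[0,0.06,-0.45],[0,0.06,-0.45],[0,0.06,-0.45]], roll=[0,0,0,0,0,0])

```text
time_s: 11.95
ee_pos: [0.5777, 0.0654, 0.1535]
orientation: [[-0.007, 1.0, -0.0], [1.0, 0.007, -0.0], [-0.0, -0.0, -1.0]]
ft_force: [-0.9, -0.4, -0.6]
width: 0.0098
```

```bash
cat > look.py <<'E'
from h import *
import sys
k=sys.argv[1]
for n,b,o in (("wrist",(285,190,345,260),f"w{k}.png"),("side",(255,180,315,245),f"s{k}.png")):
    c=capture(n);u0,v0,u1,v1=b
    p=c["pixels"][v0:v1,u0:u1,::-1]
    p=cv2.resize(p,None,fx=8,fy=8,interpolation=cv2.INTER_CUBIC)
    p=np.clip((p.astype(float)/255)**.6*255*1.1,0,255).astype(np.uint8)
    globals()[n]=p
h=max(wrist.shape[0],side.shape[0])
im=np.zeros((h,wrist.shape[1]+side.shape[1],3),np.uint8)
im[:wrist.shape[0],:480]=wrist;im[:side.shape[0],480:]=side
im=im[:, :]
im=cv2.resize(im,(800,int(h*800/960)))
cv2.imwrite(f"pics/l{k}.png",im)
s=state();print(s["ee_pos"],s["ft_force"],s["time_s"])
E
python3 look.py 13
```

```text
[0.57783802 0.06542654 0.15372681] [-0.1661744  -0.50126081 -0.71740818] 12.05
```

View pics/l13.png

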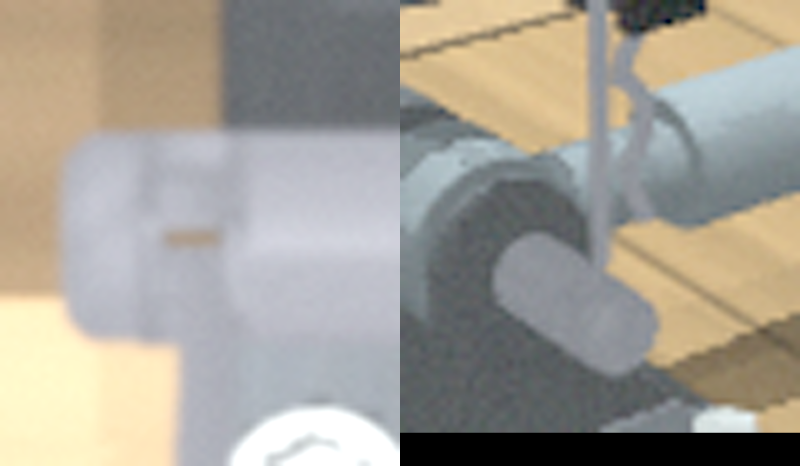

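```bash
python3 - <<'E'
from h import *
np.set_printoptions(precision=4,suppress=True)
c=capture("wrist");W=c
p=cv2.resize(c["pixels"][200:270,285:345,::-1],None,fx=11,fy=11,interpolation=cv2.INTER_CUBIC)
l=cv2.createCLAHE(4,(3,3)).apply(cv2.cvtColor(p,cv2.COLOR_BGR2GRAY));cv2.imwrite("pics/w14.png",l)
print(atz(W,313.6,225.7,.075),state()["ee_pos"])
S=capture("side")
for X in ([.564,.065,.0905],[.564,.065,.086],[.5635,.0675,.0905]): print(proj(W,X),proj(S,X))
p=cv2.resize(S["pixels"][195:245,260:310,::-1],None,fx=11,fy=11,interpolation=cv2.INTER_CUBIC)
l=cv2.createCLAHE(3,(3,3)).apply(cv2.cvtColor(p,cv2.COLOR_BGR2GRAY));cv2.imwrite("pics/s14.png",l)
E
```

```text
[0.5643 0.0645 0.075 ] [0.5778 0.0654 0.1538]
[314.3029 230.6719] [284.4539 219.2623]
[314.3211 229.0449] [284.5478 221.687 ]
[318.1888 229.9431] [283.3461 218.79  ]
```

View pics/w14.png

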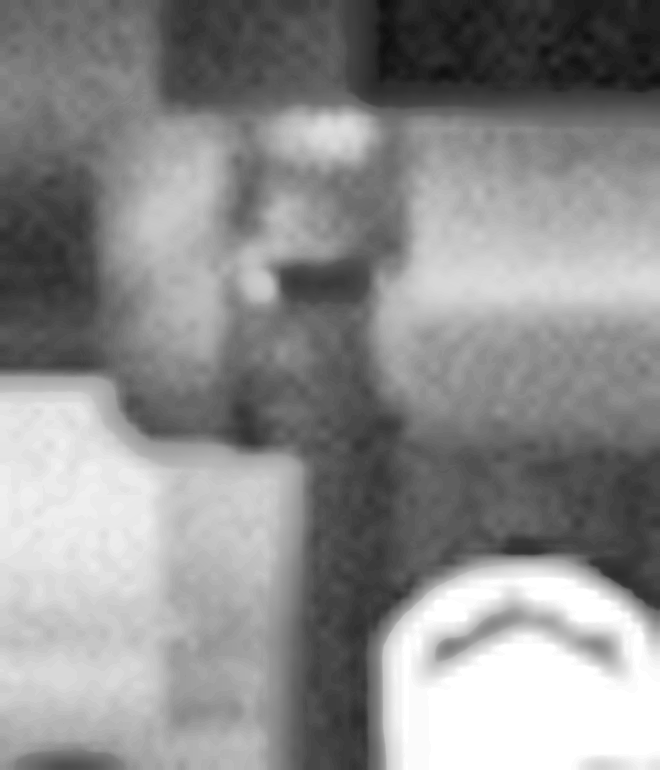

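View pics/s14.png

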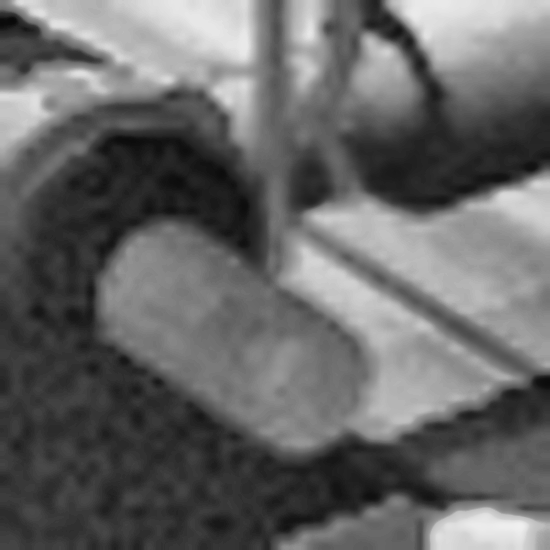

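Request:
servo_tool(gripper=[5,5,5,5,5,5,5], offset=[[0,-0.05,0],[0,-0.05,-0.04],[0,-0.05,-0.08],[0,-0.05,-0.12],[0,-0.05,-0.16],[0,-0.05,-0.2],[0,-0.05,-0.2]], roll=[0,0,0,0,0,0,0])

```text
time_s: 12.73
ee_pos: [0.5781, 0.064, 0.148]
orientation: [[-0.007, 1.0, 0.001], [1.0, 0.007, 0.0], [0.0, 0.001, -1.0]]
ft_force: [-0.1, 0.2, 3.9]
width: 0.01
```

```bash
python3 look.py 15
```

```text
[0.57807553 0.06396112 0.14807095] [ 0.11998128 -0.76661354  5.33178496] 12.8333
```

View pics/l15.png

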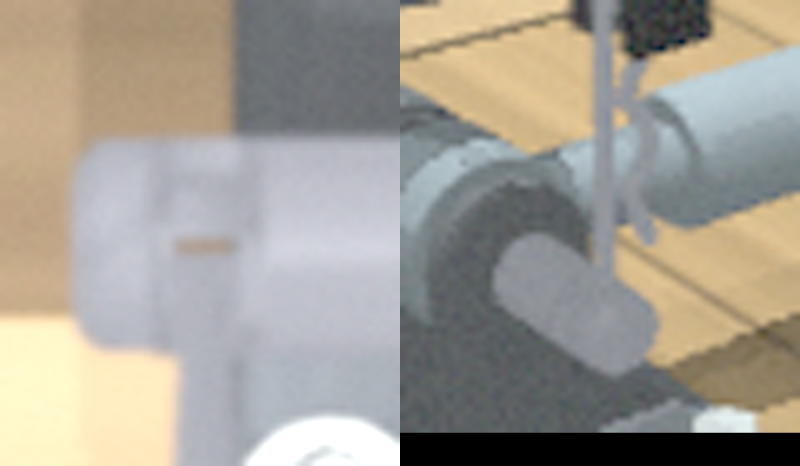

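```bash
cat > avg.py <<'E'
from h import *
import sys
k=sys.argv[1]
for n,b in (("wrist",(290,200,340,265)),("side",(260,195,310,245))):
    a=np.mean([capture(n)["pixels"].astype(float) for _ in range(6)],0)
    u0,v0,u1,v1=b
    p=cv2.resize(a[v0:v1,u0:u1],None,fx=10,fy=10,interpolation=cv2.INTER_CUBIC)
    g=p.mean(2); lo,hi=(70,190) if n=="wrist" else (20,150)
    print(n,[round(x) for x in np.percentile(g,[5,25,50,75,95])])
    g=np.clip(g,*np.percentile(g,[3,80])).astype(np.float32)
    g=cv2.normalize(g,None,0,255,cv2.NORM_MINMAX).astype(np.uint8)
    g=cv2.createCLAHE(3,(2,2)).apply(g)
    cv2.imwrite(f"pics/a{n[0]}{k}.png",g)
print(state()["ee_pos"],state()["ft_force"])
E
python3 avg.py 16
```

```text
wrist [57, 119, 132, 153, 220]
side [41, 45, 83, 109, 132]
[0.57803291 0.06398036 0.14797977] [ 0.09951518 -0.59314048  5.1865258 ]
```

View pics/aw16.png

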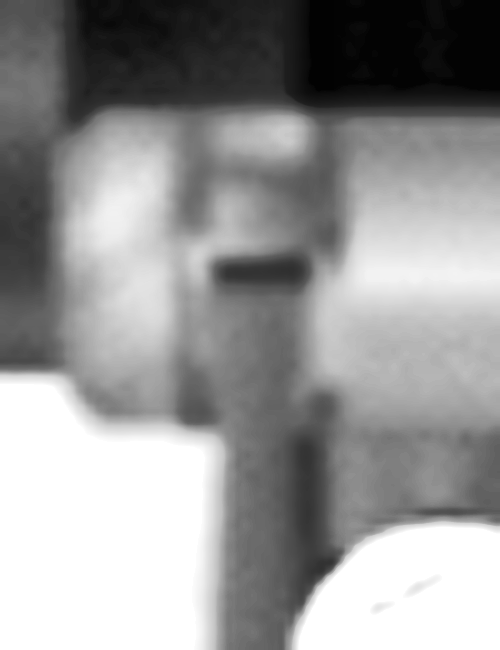

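View pics/as16.png

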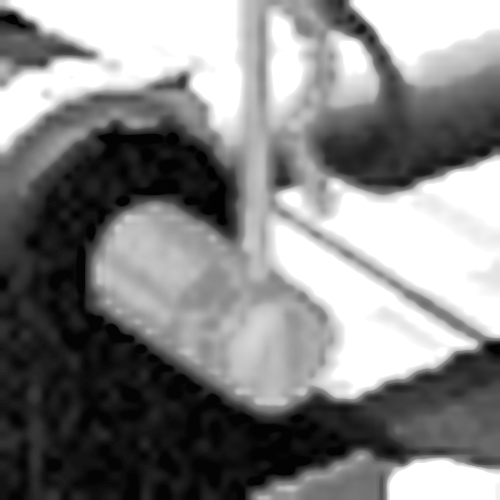

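```bash
python3 - <<'E'
from h import *
np.set_printoptions(precision=3,suppress=True)
S=capture("side")
h=np.array([.564,.064,.086])
J=np.array([(proj(S,h+d)-proj(S,h))*1 for d in np.eye(3)*.001]).T
print("px per mm",J, proj(S,h), proj(S,[.564,.051,.075]))
# silhouette of pin
import numpy as np
for y in (.051,.064,.08):
  pts=np.array([proj(S,[.564+.011*np.cos(t),y,.075+.011*np.sin(t)]) for t in np.linspace(0,6.28,13)])
  print(y,"ucenter",pts.mean(0),"ext",pts.min(0),pts.max(0))
d=np.array([4.2,-1.1]);print(np.linalg.solve(J[:,:2],d))
E
cp pics/s5.png pics/x.png; python3 - <<'E'
import cv2
p=cv2.imread("pics/s5.png")[250:410,330:520]
cv2.imwrite("pics/s5z.png",cv2.resize(p,None,fx=4,fy=3.5,interpolation=cv2.INTER_CUBIC))
E
```

```text
px per mm [[ 0.503 -0.342 -0.021]
 [-0.173 -0.225 -0.538]] [284.89  221.912] [289.593 230.798]
0.051 ucenter [289.992 230.635] ext [284.026 224.704] [295.074 236.86 ]
0.064 ucenter [285.511 227.622] ext [279.578 221.752] [290.566 233.779]
0.08 ucenter [280.14 224.01] ext [274.249 218.214] [285.161 230.086]
[ 7.662 -1.013]
```

View pics/s5z.png

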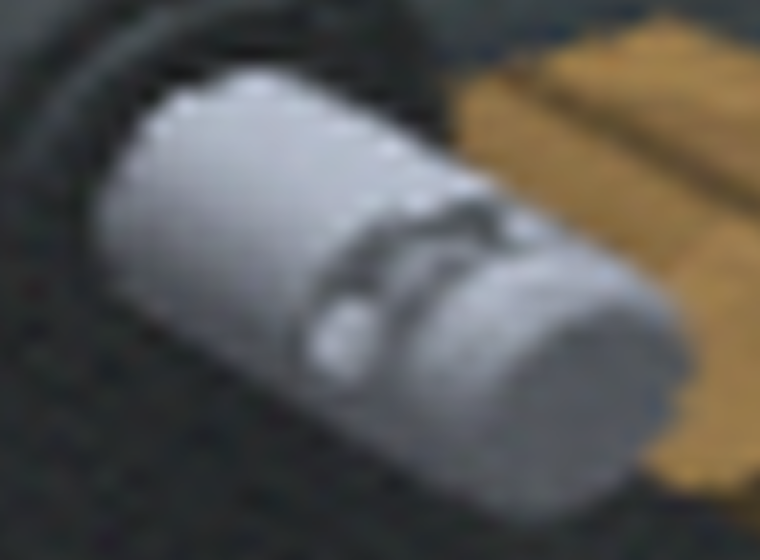

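Request:
servo_tool(gripper=[5,5,5], offset=[[-0.02,0,0],[-0.03,0,0],[-0.03,0,0]], roll=[0,0,0])

```text
time_s: 13.73
ee_pos: [0.5767, 0.064, 0.1474]
orientation: [[-0.007, 1.0, -0.0], [1.0, 0.007, -0.0], [-0.0, -0.0, -1.0]]
ft_force: [-0.2, -0.3, -0.0]
width: 0.0099
```

Request:
servo_tool(gripper=[5,5,5], offset=[[-0.02,0,0],[-0.03,0,0],[-0.03,0,0]], roll=[0,0,0])

```text
time_s: 13.98
ee_pos: [0.5756, 0.0639, 0.1471]
orientation: [[-0.007, 1.0, -0.001], [1.0, 0.007, -0.0], [-0.0, -0.001, -1.0]]
ft_force: [0.5, -0.6, -1.0]
width: 0.0093
```

Request:
servo_tool(gripper=[5,5,5,5], offset=[[0,0,-0.03],[0,0,-0.06],[0,0,-0.08],[0,0,-0.08]], roll=[0,0,0,0])

```text
time_s: 14.32
ee_pos: [0.5758, 0.0639, 0.1449]
orientation: [[-0.007, 1.0, -0.0], [1.0, 0.007, -0.0], [-0.0, -0.0, -1.0]]
ft_force: [0.4, -0.9, -0.8]
width: 0.0095
```

Request:
servo_tool(gripper=[5,5,5,5,5], offset=[[0,0,-0.05],[0,0,-0.1],[0,0,-0.15],[0,0,-0.2],[0,0,-0.2]], roll=[0,0,0,0,0])

```text
time_s: 14.73
ee_pos: [0.5757, 0.0639, 0.1387]
orientation: [[-0.007, 1.0, -0.001], [1.0, 0.007, -0.0], [-0.0, -0.001, -1.0]]
ft_force: [0.1, 1.2, -0.6]
width: 0.0098
```

```bash
python3 look.py 17
```

```text
[0.57586136 0.0639222  0.13905341] [-0.69120271  0.954148   -0.33050076] 14.8333
```

View pics/l17.png

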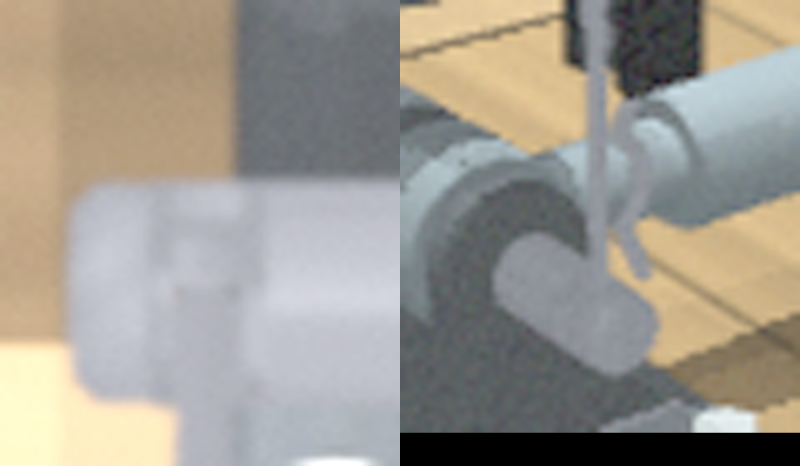

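Request:
servo_tool(gripper=[5,5,5,5,5,5], offset=[[0,0,-0.05],[0,0,-0.1],[0,0,-0.15],[0,0,-0.2],[0,0,-0.25],[0,0,-0.25]], roll=[0,0,0,0,0,0], grip_force=60)

```text
time_s: 15.33
ee_pos: [0.5759, 0.0639, 0.1314]
orientation: [[-0.007, 1.0, -0.0], [1.0, 0.007, -0.0], [-0.0, -0.0, -1.0]]
ft_force: [0.0, -0.4, -0.5]
width: 0.0094
```

Request:
servo_tool(gripper=[5,5,5,5,5], offset=[[0,0,-0.04],[0,0,-0.08],[0,0,-0.12],[0,0,-0.16],[0,0,-0.16]], roll=[0,0,0,0,0])

```text
time_s: 15.75
ee_pos: [0.576, 0.064, 0.1268]
orientation: [[-0.007, 1.0, 0.0], [1.0, 0.007, 0.0], [0.0, 0.0, -1.0]]
ft_force: [-0.1, -0.2, 0.8]
width: 0.0092
```

Request:
servo_tool(gripper=[5,5,5,5,5], offset=[[0,0,-0.04],[0,0,-0.08],[0,0,-0.12],[0,0,-0.16],[0,0,-0.16]], roll=[0,0,0,0,0])

```text
time_s: 16.17
ee_pos: [0.5761, 0.064, 0.1223]
orientation: [[-0.007, 1.0, 0.001], [1.0, 0.007, 0.0], [0.0, 0.001, -1.0]]
ft_force: [0.4, 0.7, 3.7]
width: 0.0096
```

Request:
servo_tool(gripper=[5,5,5,5], offset=[[0,0,-0.04],[0,0,-0.08],[0,0,-0.12],[0,0,-0.12]], roll=[0,0,0,0])

```text
time_s: 16.5
ee_pos: [0.5759, 0.064, 0.1184]
orientation: [[-0.007, 1.0, 0.0], [1.0, 0.007, 0.0], [0.0, 0.0, -1.0]]
ft_force: [0.5, 0.8, 1.6]
width: 0.0095
```

Request:
servo_tool(gripper=[5,5,5,5], offset=[[0,0,-0.04],[0,0,-0.08],[0,0,-0.12],[0,0,-0.12]], roll=[0,0,0,0])

```text
time_s: 16.83
ee_pos: [0.5758, 0.0639, 0.1145]
orientation: [[-0.007, 1.0, -0.0], [1.0, 0.007, -0.0], [-0.0, -0.0, -1.0]]
ft_force: [0.5, 0.1, -0.2]
width: 0.0094
```

Request:
servo_tool(gripper=[5,5,5,5], offset=[[0,0,-0.04],[0,0,-0.08],[0,0,-0.12],[0,0,-0.12]], roll=[0,0,0,0])

```text
time_s: 17.17
ee_pos: [0.5756, 0.0639, 0.1106]
orientation: [[-0.007, 1.0, -0.001], [1.0, 0.007, -0.0], [-0.0, -0.001, -1.0]]
ft_force: [2.0, 0.2, -3.6]
width: 0.0097
```

```bash
python3 look.py 18; python3 -c "
from h import *
crop('side','s18.png',230,130,330,240,7)"
```

```text
[0.57548382 0.06390086 0.11048844] [ 0.69293908  1.18570168 -4.80165109] 17.2667
```

View pics/s18.png

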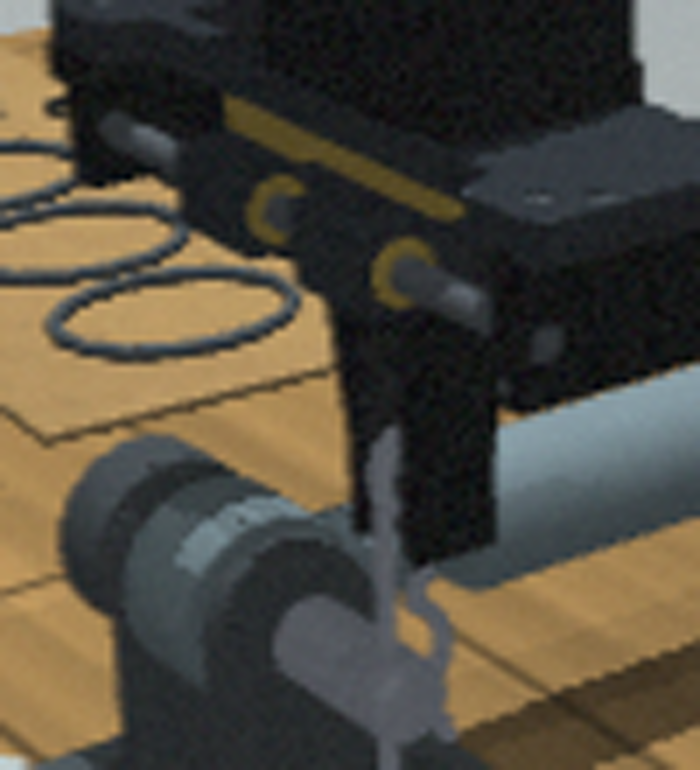

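Request:
servo_tool(gripper=[5,5,5,5], offset=[[0,0,-0.04],[0,0,-0.08],[0,0,-0.12],[0,0,-0.12]], roll=[0,0,0,0])

```text
time_s: 17.65
ee_pos: [0.5754, 0.0639, 0.1071]
orientation: [[-0.007, 1.0, -0.001], [1.0, 0.007, -0.0], [-0.0, -0.001, -1.0]]
ft_force: [0.5, -0.4, -6.1]
width: 0.0097
```

Request:
servo_tool(gripper=[5,5,5,5], offset=[[0,0,-0.03],[0,0,-0.07],[0,0,-0.1],[0,0,-0.1]], roll=[0,0,0,0])

```text
time_s: 17.98
ee_pos: [0.5756, 0.064, 0.1043]
orientation: [[-0.007, 1.0, -0.001], [1.0, 0.007, -0.0], [-0.0, -0.001, -1.0]]
ft_force: [-1.8, 1.0, -3.4]
width: 0.0095
```

Request:
servo_tool(gripper=[5,5,5,5], offset=[[0,0,-0.03],[0,0,-0.06],[0,0,-0.07],[0,0,-0.07]], roll=[0,0,0,0])

```text
time_s: 18.32
ee_pos: [0.5758, 0.064, 0.1026]
orientation: [[-0.007, 1.0, -0.0], [1.0, 0.007, 0.0], [0.0, -0.0, -1.0]]
ft_force: [-2.7, 0.1, -0.3]
width: 0.0097
```

```bash
python3 -c "
from h import *
c=crop('side','s19.png',250,140,320,250,7)
p=state()['ee_pos'];print(p,state()['ft_force'])
print((proj(c,[.564,.064,.039])-[250,140])*7,(proj(c,[.5735,.064,.121])-[250,140])*7)"
```

```text
[0.57577345 0.06395782 0.10254347] [-2.5676239  -0.72970497 -0.47654729]
[250.7914389  744.76509992] [273.14767063 427.67856922]
```

View pics/s19.png

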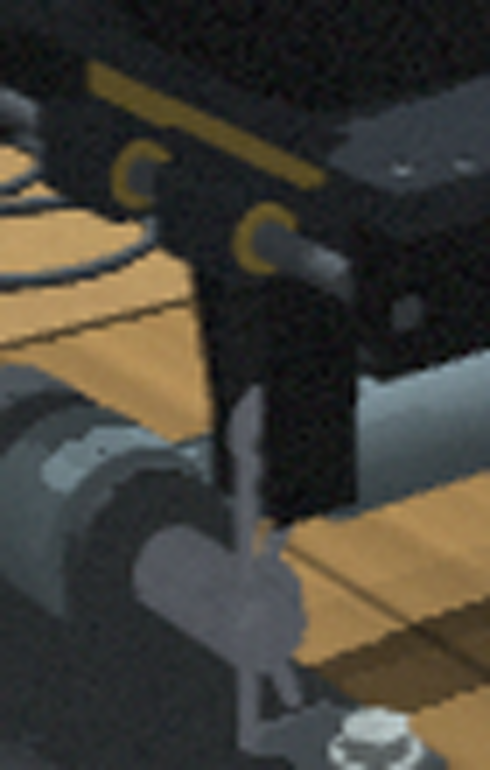

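Request:
servo_tool(gripper=[14,18,22,22,22], offset=[[0,0,0],[0,0,0],[0,0,0],[0,0,0],[0,0,0]], roll=[0,0,0,0,0])

```text
time_s: 18.78
ee_pos: [0.5762, 0.064, 0.1027]
orientation: [[-0.007, 1.0, 0.001], [1.0, 0.007, 0.0], [0.0, 0.001, -1.0]]
ft_force: [0.1, 0.8, -0.5]
width: 0.021
```

Request:
servo_tool(gripper=[22,22,22,22,22,22,22,22], offset=[[0,0,0.4],[0,0,1.0],[0,0,2.0],[0,0,3.0],[-2,-1,4.0],[-3,-2,4.0],[-4,-3,4.0],[-4,-4,4.0]], roll=[0,0,0,0,0,0,0,0])

```text
time_s: 19.45
ee_pos: [0.4594, -0.0431, 0.2235]
orientation: [[-0.01, 1.0, 0.001], [1.0, 0.01, 0.002], [0.002, 0.001, -1.0]]
ft_force: [1.5, -0.9, -0.1]
width: 0.0223
```

```bash
python3 -c "
from h import *
np.set_printoptions(precision=4,suppress=True)
print(state()['ee_pos'],state()['ft_force'],state()['width'])
c=crop('side','s20.png',230,150,330,260,7)
for X in ([.564,.064,.039],[.5735,.064,.121]): print((proj(c,X)-[230,150])*7)
crop('top','t20.png',190,200,300,300,7)
crop('side','s21.png',0,0,640,480,1)"
```

```text
[ 0.4594 -0.0431  0.2235] [ 1.4908 -0.9164 -0.1431] 0.02226702869300539
[390.7914 674.7651]
[413.1477 357.6786]
```

View pics/s20.png

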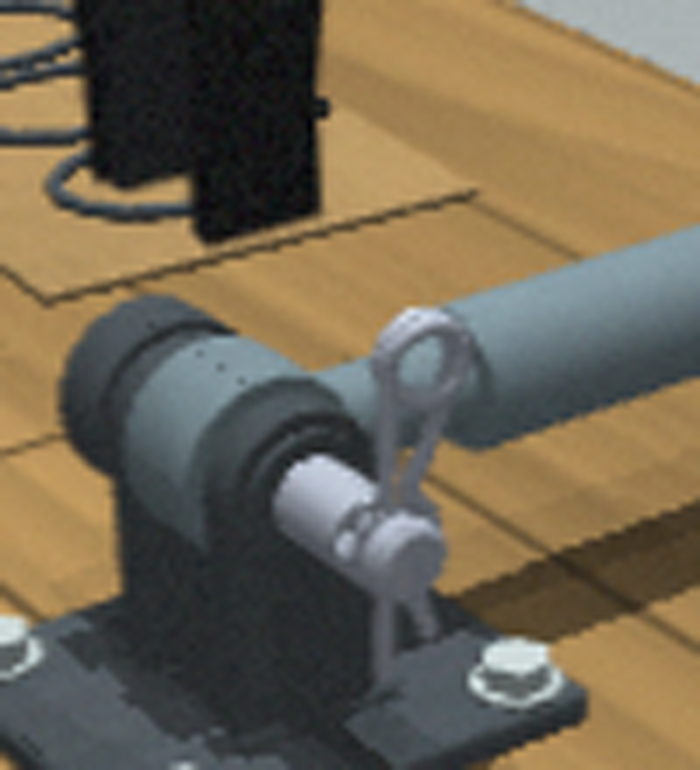

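View pics/t20.png

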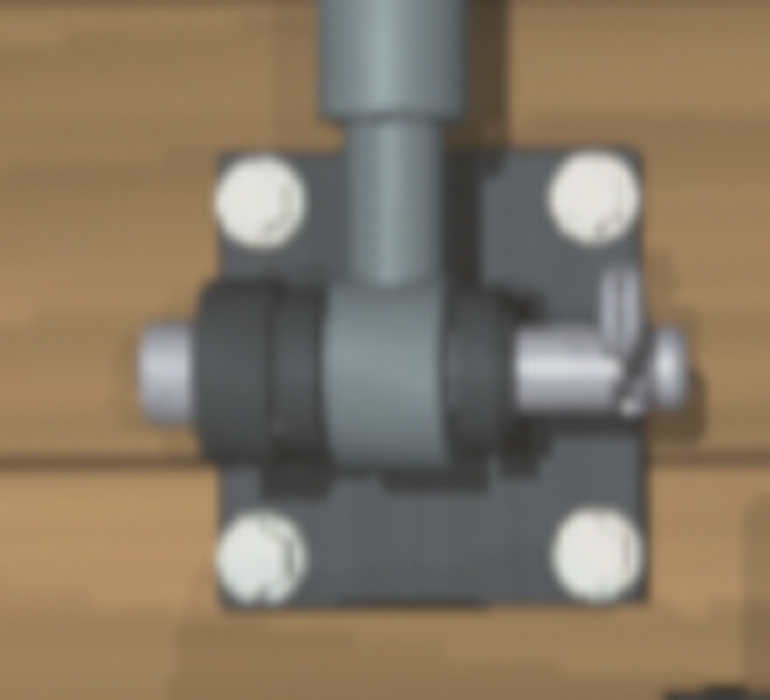

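View pics/s21.png

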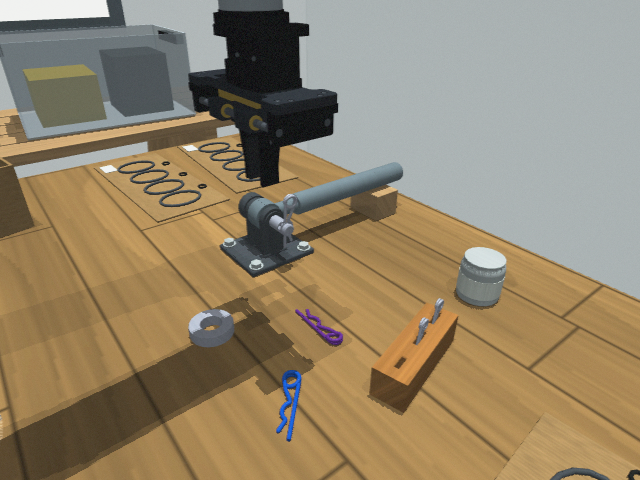

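```bash
python3 -c "
from h import *
print(proj(capture('side'),state()['ee_pos']), finish_job())"
```

```text
the job is handed in; nothing more can be done
[261.41648184 178.9731891 ] None
```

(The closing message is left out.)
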